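# Roll the spare rail tube into the vee, butt it on the end stop and clamp it

### The job

The hanging rail over the sink is being lengthened: get the spare piece of rail tube held in the tube vice, ready for sawing. Roll the tube off the loading shelf into the vee (do not pick it up), take the hand away so that it centres itself, then push it along the vee until it butts lightly against the end stop, without ramming the stop or shifting its setting. Then swing the red clamp handle over until the clamp locks, without forcing it; the tube must stay butted, and leave everything else on the drainboard where it is.

Things in the scene. Friction and masses are not known exactly. Their poses are not given: they have to be found in the camera images.
- stand: Tube vice, bolted down: dark base plate (160 x 265 mm) with a blue bed and bare metal vee, 130 mm long (x -65 to +65 mm), shoulders 45 mm above the worktop. Origin on the worktop under the middle of the vee. x runs along the vee towards the end stop; y across it, from the loading shelf (-y) over the vee to the clamp (+y, at x = 0); z up. Offsets below are in this frame.
- vee_seat (a point): Where the middle of the tube's axis line lies when seated: x = 0, y = 0, z = 50 mm (tube top then at 63.5 mm); axes as the stand's. The vee is 90 degrees, 14 mm deep, 28 mm wide at the mouth: lips at y = -14 and +14 mm, z = 45 mm.
- shelf_lip (a point): Middle of the lip between shelf and vee: x = 0, y = -14, z = 45 mm. The shelf reaches from here to y = -92 mm and falls 2 degrees away from the vee, so a tube on it rolls back against two keeper pins (6 mm thick, 8 mm high, at x = -52 and +52, y = -76 mm).
- tube: Loose spare piece of galvanised tube, 27 mm diameter, 170 mm long, about 0.27 kg. Origin at its centre on its axis; own x = tube axis (y, z turn as it rolls). Starts on the shelf against the pins, axis at y = -61, z = 57 mm, parallel to the vee, 14 to 59 mm short of the stop. Past the lip it rolls down by itself. Sliding it along the vee takes 0.5 to 1.5 N (hidden).
- stop: End stop: upright brass plate 44 mm wide, 6 mm thick, z 22 to 68 mm, at the +x end of the vee. Origin in the face the tube butts on, at seated-axis height; axes as the stand's. Already set (84 to 104 mm from the stand's origin) and held only by a finger-tight thumbscrew: over about 12 N may shift it. Butted, the tube's centre lies 85 mm in -x from here.
- handle_end (a point): Middle of the handle's red sleeve, 20 mm from its free end; bar 18 mm wide (x), 12 mm thick, sleeve 95 mm long. Open: nearly upright, this point at x 0, y 74, z 197 mm (top of handle z 217). Pushed to +y and then down it passes (y, z) = (121, 205), (156, 197), (169, 186), (177, 171), (182, 150) and locks at (187, 121) mm.
- clamp_handle (a joint): Swing of the clamp handle at its knee, rad: 0 open, 2.31 toggle centre, 2.415 fully over and locked (past 2.31 it stays by itself). Swinging takes 1 to 4 N at the sleeve's end, the last 30 mm down 5 to 8 N, then it snaps past centre to a hard stop. Locked, the handle lies nearly level, pointing to +y, top of the sleeve at z 121 to 129 mm.
- clamp_arm: Steel arm of the toggle clamp, 14 mm wide at x = 0. Origin at its pivot (y 72, z 87 mm). Open it stands upright on the vee side of the handle, its top at z 167 mm and the pad pointing towards the vee; the swinging handle brings it down over the vee.
- clamp_pad: Black rubber pad, 18 mm across, on a sprung spindle at the tip of the clamp arm; origin in the middle of its face (open: about y 52, z 162 mm). Locked on a seated tube its spring is squeezed and it presses with about 12 N.
- jar: Bystander: closed amber jar with a red cap, 72 mm across, 105 mm high, origin under its centre.
- bowl: Bystander: white ceramic bowl, 124 mm across, 55 mm high, origin under its centre.
- timer: Bystander: white push-button timer, 62 x 62 x 22 mm with an orange button, origin under its centre.
- flange: Bystander: wall flange of the rail, 56 mm across, 25 mm high, near the vice at the clamp side, origin under its centre.
- hacksaw: Bystander: small hacksaw with a blue bow and a black handle lying flat, 260 mm long, 18 mm high, origin near its blade.
- spoon: Bystander: wooden spoon, 240 mm long, lying beyond the vice.
- spare_hook: Bystander: spare steel rail hook, 50 mm long, 7 mm high, lying by the shelf side of the vice.
Not all that is in view belongs to the job. Of the things like the tube, leave any that is black; of the rest the smaller one is meant.

How it is judged:
By the outcome, as a careful person would: the job done as asked, in the order asked, and still so for the second after the job is handed in, with the robot touching nothing.
It also fails if it takes over 70 s, if anything falls off the work surface, if the arm or the gripper's body presses on something with over 40 N, if the wrist force passes 120 N, or if a joint passes its speed limit or range.

### The arm

A 6-joint arm with a two-finger parallel gripper is mounted at the origin on the work surface. World frame = base frame: x ahead of the robot, y to its left, z up, the work surface at z = 0. Lengths are in m, angles in rad, forces in N, time in s.
With the tool pointing down it reaches from about 0.35 to 0.975 m from the base axis. Payload 4.9 kg.
Tool frame: the origin (TCP) lies at the very end of the fingers, on their centre line; the grasp point (between the pads) lies 19 mm behind it; z points along the fingers, y is the direction in which the jaws open and shut (so a half turn about z gives the same grasp; the last joint's range is limited). The gripper opens to 85 mm and grips with 20 to 120 N. Pads are 22 mm wide; open, the fingers measure 114 mm over their backs; the gripper's body (76 mm by 85 mm) begins 54 mm behind the grasp point. The pads swing forward as they close: fully open they stand 13 mm farther back than shut.
Start: joints at [-0.119, 0.053, 1.613, -0, 1.476, -0.119], TCP at [0.625, 0, 0.231] pointing down, gripper open.
Joint ranges: [-3.01, 3.01], [-1.01, 2.22], [0.06, 2.58], [-1.02, 4.17], [0.09, 2.62], [-3.14, 3.14]. Speed limits (rad/s): [2.57, 2.57, 3.14, 3.14, 3.14, 3.14].

### API

Orientations are given as a unit quaternion [w, x, y, z].
In Python, from plant import state, eyes, job_done gives the robot as it stands.
- The arm moves only by the tool apply_moves, never from a script. Its argument "commands" is a list of rows, each an object with "linear": the shift along the tool's x, y, z in m, a list of three; "delta_rot": the turn, a rotation vector about the tool's x, y, z in degrees, a list of three; "fingers": the closure in counts, from 0 (fully open) to 255 (shut). In form: [{"linear": [x, y, z], "delta_rot": [wx, wy, wz], "fingers": fingers}, ...]. A call has exactly 8 rows; each row is the pose to reach, as a shift and turn from the pose commanded when the call began, along the tool's axes at that moment; what a row does not reach only later rows make up. A row lasts 1/10 s, in which the tool goes at most 50 mm and 8.59 degrees, less where a joint would pass 70% of its speed; a pose out of reach is approached as far as the arm can. A call with a gripper value outside its range is refused whole. The fingers move at their own pace and stop on an object; the grip force is fixed at half the most. Time passes only in rows, so rows that repeat a pose let the fingers close, or fill a call up. It gives the time, the measured TCP pose, the force and the opening at its end, in the units of the state.
- state(): the state, without advancing time (a new reading comes with each control period).
- eyes.grab_frame(name): name is "scene" or "side" or "wrist"; returns the picture (420x560x3 uint8, red, green, blue); there is no depth.
- eyes.camera_params(name): a dict with "fx", "fy", "cx", "cy" (pixels), "position" and "rotation" of the camera in the world; the wrist camera has in their place "T_tool_cam" (4x4, takes a point from camera to tool coordinates, whose origin is the TCP and whose axes are the flange's). Camera axes: x right, y down, z forward; pixel columns grow to the right and rows downward; lengths in m; the calibration is good to about 2 mm. A picture is of the moment at which its call begins: read the wrist's pose just before it. camera_params takes no time and is no camera call.
- job_done(): hands the job in, once; it reports no verdict.
The state is a dict: "time": time; "joint_pos": joint angles; "joint_vel": joint speeds; "joint_efforts": joint torques, N m; "tool_pos": TCP position; "tool_rot": TCP orientation; "contact_force": force on the tool from outside, world axes, zero at the start; "ft_torque": the same for the moment, N m; "gripper_width": opening from 0.0 (shut) to 1.0 (fully open).
Only numpy, scipy, OpenCV 4.12 (cv2) and the standard library are available. Lean on these libraries where they do the work, as an engineer would, in place of code of your own. Each camera call takes 0.05 s, during which the arm holds its last target.

## Working session

There is one attempt and no reset: what is moved stays moved. The work goes in short steps, Python scripts to look and compute and a tool call to move; the robot and the scene stay as the last step left them, time stands still between calls to the robot, and variables do not carry over. Pictures are saved under pics/ and viewed, and the job is handed in when it is done.

Besides the shell and the picture viewer there is one more tool, called after "Emit:" as name(argument=value, ...), one argument or row to a line, values as JSON. apply_moves: Moves the arm, as the interface text tells. Its arguments: {"type":"object","properties":{"commands":{"type":"array","items":{"type":"object","properties":{"linear":{"type":"array","items":{"type":"number"}},"delta_rot":{"type":"array","items":{"type":"number"}},"fingers":{"type":"number"}}}}},"required":["commands"]}

```bash
ls; mkdir -p pics
python3 - <<'E'
from plant import state, eyes
import cv2
print(state())
for n in ["scene","side","wrist"]:
    p=eyes.camera_params(n); print(n,p)
    im=eyes.grab_frame(n); cv2.imwrite(f"pics/{n}0.png",im[:,:,::-1])
E
```

```text
pics
{'time': 0.0, 'joint_pos': array([-1.18965637e-01,  5.33740202e-02,  1.61427070e+00, -3.41921182e-05,
        1.47599788e+00, -1.19023796e-01]), 'joint_vel': array([1.02476167e-04, 1.62477696e-04, 8.60860162e-04, 9.54238715e-05,
       2.17460730e-03, 5.63332761e-04]), 'joint_efforts': array([ 2.70554956e-04, -3.93670499e+01, -3.70175600e+01, -1.62778279e-04,
        6.93513779e-03, -6.06393527e-06]), 'tool_pos': array([6.24386306e-01, 8.56662820e-05, 2.30066297e-01]), 'tool_rot': array([-7.95160345e-04,  7.07084690e-01,  7.07128128e-01, -6.46976999e-04]), 'contact_force': array([ 0.57088882, -0.11625124,  0.3192124 ]), 'ft_torque': array([0.01054514, 0.06532764, 0.01620216]), 'gripper_width': 1.0013612091047255}
scene {'fx': 482.2669089333821, 'fy': 482.2669089333821, 'cx': 273.6714209677162, 'cy': 209.48178587965924, 'position': array([ 1.24583146, -0.64444453,  1.2297247 ]), 'rotation': array([-0.31892956,  0.8442467 ,  0.4064551 , -0.14256822])}
side {'fx': 443.6496453775893, 'fy': 443.6496453775893, 'cx': 277.8040183866126, 'cy': 204.54067421218303, 'position': array([0.37229562, 0.72870332, 1.01399749]), 'rotation': array([ 0.04265129, -0.10105134,  0.93280355, -0.34328855])}
wrist {'fx': 315.1320950774149, 'fy': 315.1320950774149, 'cx': 279.48085775731784, 'cy': 209.1296518430043, 'T_tool_cam': array([[-2.52565264e-04, -9.49155888e-01, -3.14806349e-01,
         7.88594253e-02],
       [ 9.99998256e-01, -8.22324364e-04,  1.67706017e-03,
        -3.25466883e-04],
       [-1.85066446e-03, -3.14805376e-01,  9.49154440e-01,
        -1.42495260e-01],
       [ 0.00000000e+00,  0.00000000e+00,  0.00000000e+00,
         1.00000000e+00]])}
```

View pics/scene0.png

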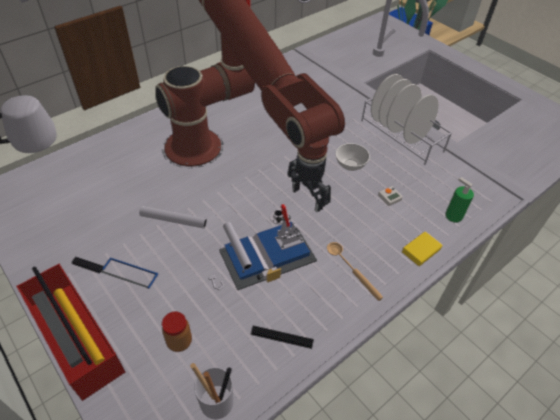

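View pics/side0.png

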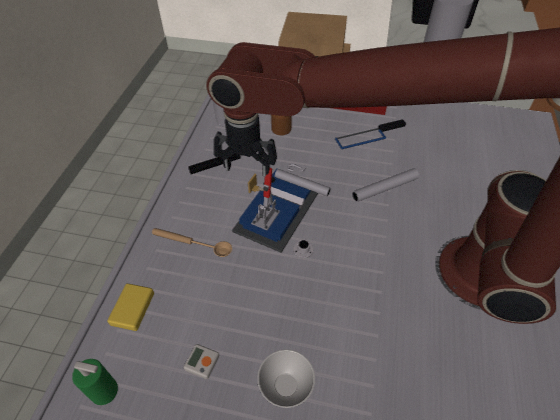

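View pics/wrist0.png

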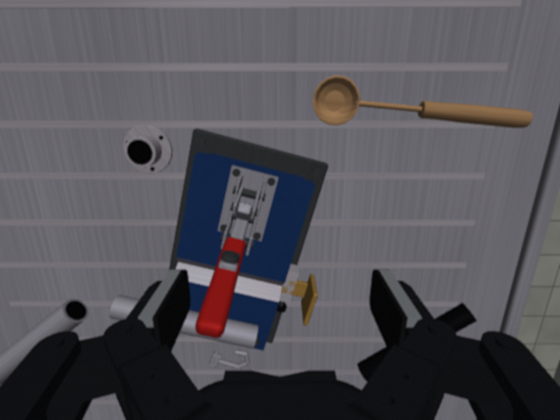

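The candidates for the tube are the grey tube on the shelf (scene 237,245), the longer grey tube lying loose (172,217) and the black tube (282,337). The smaller one that isn't black is the tube on the shelf. I'll check this in close crops.

Run:
```python
import cv2
a=cv2.imread("pics/scene0.png")[195:295,205:325]; cv2.imwrite("pics/c_scene0.png",cv2.resize(a,None,fx=6,fy=6,interpolation=cv2.INTER_CUBIC))
a=cv2.imread("pics/side0.png")[155:260,220:345]; cv2.imwrite("pics/c_side0.png",cv2.resize(a,None,fx=6,fy=5.5,interpolation=cv2.INTER_CUBIC))
a=cv2.imread("pics/wrist0.png")[120:370,100:340]; cv2.imwrite("pics/c_wrist0.png",cv2.resize(a,None,fx=2.4,fy=2.4,interpolation=cv2.INTER_CUBIC))
```

```text
(no output)
```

View pics/c_scene0.png

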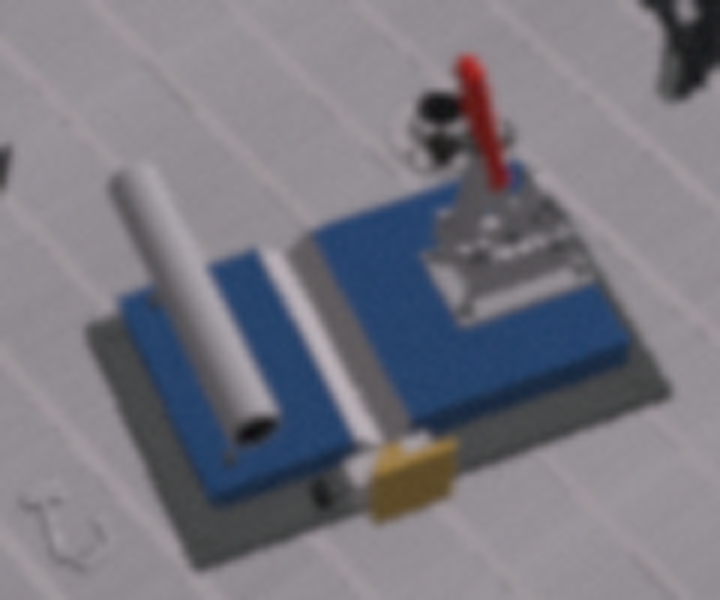

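View pics/c_side0.png

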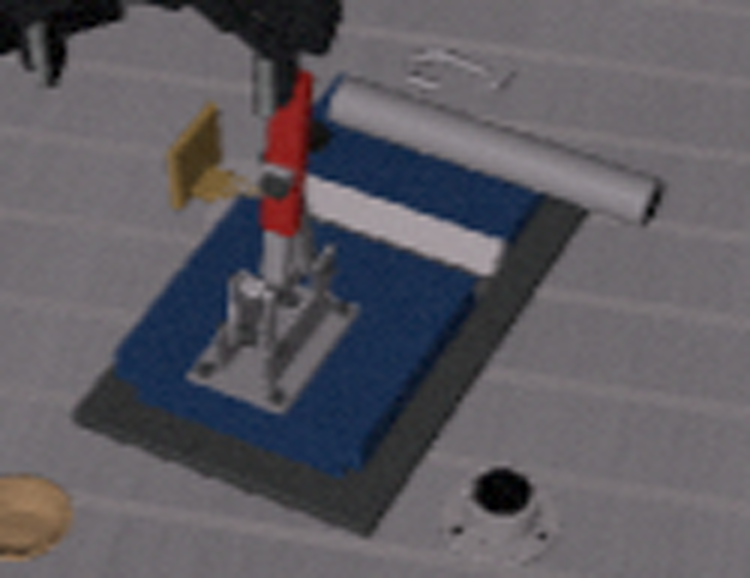

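View pics/c_wrist0.png

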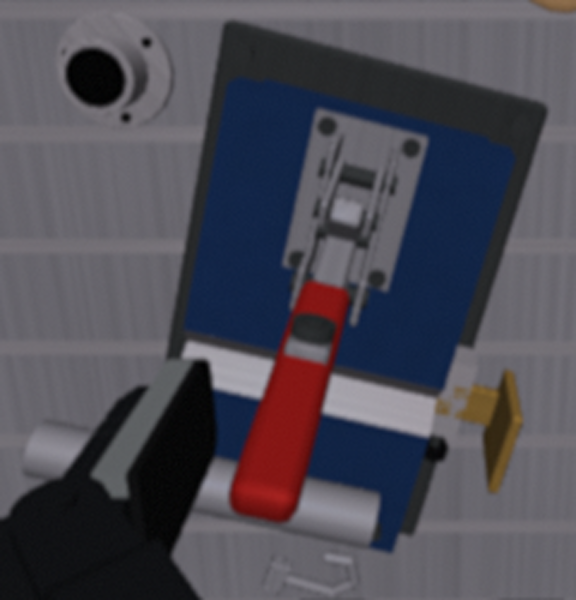

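```bash
cat > h.py <<'E'
import numpy as np, cv2
from scipy.spatial.transform import Rotation as R
from plant import state, eyes
def q2R(q): return R.from_quat([q[1],q[2],q[3],q[0]]).as_matrix()
def cam(n,st=None):
    p=eyes.camera_params(n); K=(p['fx'],p['fy'],p['cx'],p['cy'])
    if n=='wrist':
        st=st or state(); T=np.eye(4); T[:3,:3]=q2R(st['tool_rot']); T[:3,3]=st['tool_pos']
        M=T@p['T_tool_cam']; return K,M[:3,:3],M[:3,3]
    return K,q2R(p['rotation']),np.array(p['position'])
def proj(c,P):
    K,Rm,t=c; q=(np.atleast_2d(P)-t)@Rm
    return np.c_[K[0]*q[:,0]/q[:,2]+K[2],K[1]*q[:,1]/q[:,2]+K[3]]
def ray(c,uv,z):
    K,Rm,t=c; d=Rm@np.array([(uv[0]-K[2])/K[0],(uv[1]-K[3])/K[1],1]); return t+d*(z-t[2])/d[2]
def S2W(pose,P):
    x,y,a=pose; P=np.atleast_2d(P).astype(float); c,s=np.cos(a),np.sin(a)
    return np.c_[x+c*P[:,0]-s*P[:,1],y+s*P[:,0]+c*P[:,1],P[:,2]]
E
cat > fit.py <<'E'
from h import *
from scipy.optimize import least_squares
W=lambda u,v:(100+u/2.4,120+v/2.4); S=lambda u,v:(205+u/6,195+v/6); D=lambda u,v:(220+u/6,155+v/5.5)
obs=[('wrist',W(432,435),(65,-14,45)),('wrist',W(442,386),(65,14,45)),('wrist',W(190,332),(-65,14,45)),
('scene',S(262,250),(-65,-14,45)),('scene',S(352,443),(65,-14,45)),('scene',S(312,233),(-65,14,45)),('scene',S(412,420),(65,14,45)),
('scene',S(122,298),(-65,-92,42.3)),('scene',S(215,498),(65,-92,42.3)),
('side',D(508,240),(-65,-14,45)),('side',D(475,287),(-65,14,45)),
('wrist',W(265,518),(0,76,216)),('scene',S(465,60),(0,76,216)),]
cs={n:cam(n) for n in ('wrist','scene','side')}
def f(p):
    return np.concatenate([proj(cs[n],S2W(p,np.array(P)/1000))[0]-uv for n,uv,P in obs])
if __name__=='__main__':
    r=least_squares(f,[0.68,-.1,-.2],loss='soft_l1'); print(r.x, np.degrees(r.x[2]))
    for (n,uv,P),e in zip(obs,f(r.x).reshape(-1,2)): print(n,P,e.round(1))
E
python3 fit.py
```

```text
[ 0.56474403 -0.11845965 -0.24624017] -14.108522265640945
wrist (65, -14, 45) [-0.6  0.3]
wrist (65, 14, 45) [1.  1.1]
wrist (-65, 14, 45) [-3.  -0.5]
scene (-65, -14, 45) [-1.3 -0. ]
scene (65, -14, 45) [ 0.9 -0.2]
scene (-65, 14, 45) [-1.4 -0.1]
scene (65, 14, 45) [-0.5  0.4]
scene (-65, -92, 42.3) [-1.6  0.8]
scene (65, -92, 42.3) [-0.9  0.4]
side (-65, -14, 45) [-2.5 -0.8]
side (-65, 14, 45) [-1.  -2.8]
wrist (0, 76, 216) [ -0.  -12.5]
scene (0, 76, 216) [2.1 0.7]
```

Emit:
apply_moves(
  commands=[
    {"linear": [-0.01, -0.02, -0.05], "delta_rot": [0, 0, 7], "fingers": 0},
    {"linear": [-0.03, -0.04, -0.1], "delta_rot": [0, 0, 14], "fingers": 0},
    {"linear": [-0.04, -0.06, -0.12], "delta_rot": [0, 0, 14], "fingers": 0},
    {"linear": [-0.04, -0.06, -0.12], "delta_rot": [0, 0, 14], "fingers": 0},
    {"linear": [-0.04, -0.06, -0.12], "delta_rot": [0, 0, 14], "fingers": 0},
    {"linear": [-0.04, -0.06, -0.12], "delta_rot": [0, 0, 14], "fingers": 0},
    {"linear": [-0.04, -0.06, -0.12], "delta_rot": [0, 0, 14], "fingers": 0},
    {"linear": [-0.04, -0.06, -0.12], "delta_rot": [0, 0, 14], "fingers": 0},
  ],
)

```text
time: 0.95
tool_pos: [0.5648, -0.0396, 0.3494]
tool_rot: [-0.001, 0.788, 0.616, -0.001]
contact_force: [-0.1, -0.2, -0.6]
gripper_width: 0.999
```

Run:
```python
from h import *
import pickle
st=state(); im=eyes.grab_frame('wrist'); pickle.dump(st,open('st1.pkl','wb'))
print(st['tool_pos'],st['tool_rot'],st['time'])
cv2.imwrite('pics/w1.png',im[:,:,::-1]); cv2.imwrite('pics/w1c.png',cv2.resize(im[100:400,130:430,::-1],None,fx=2,fy=2,interpolation=cv2.INTER_CUBIC))
for n in('side','scene'):
  cv2.imwrite(f'pics/{n}1.png',eyes.grab_frame(n)[:,:,::-1])
```

```text
[ 0.56483716 -0.03958708  0.34936026] [-0.00124376  0.78782517  0.61589687 -0.00100304] 0.95
```

View pics/w1.png

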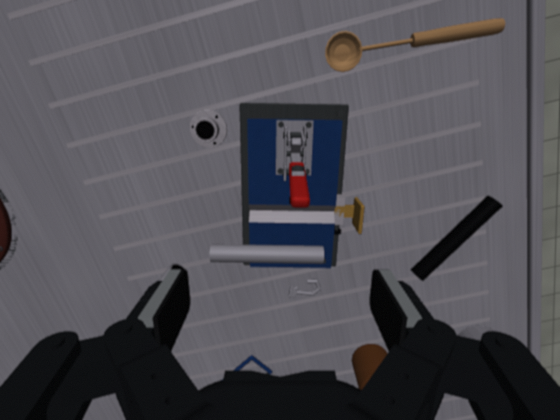

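Run:
```python
import cv2
im=cv2.imread('pics/w1.png')[150:280,200:380]; cv2.imwrite('pics/w1d.png',cv2.resize(im,None,fx=4.4,fy=4.4,interpolation=cv2.INTER_CUBIC))
im=cv2.imread('pics/side1.png')[130:260,220:345]; cv2.imwrite('pics/s1d.png',cv2.resize(im,None,fx=4.5,fy=4.5,interpolation=cv2.INTER_CUBIC))
```

```text
(no output)
```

View pics/w1d.png

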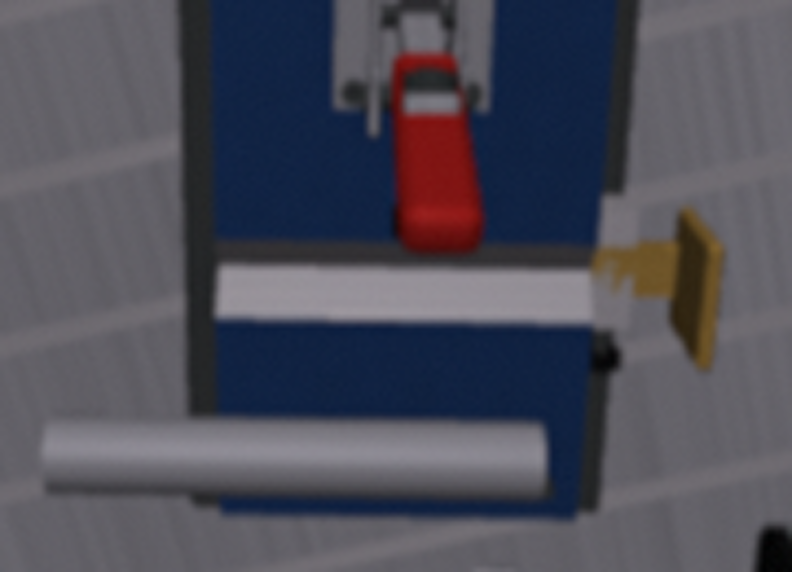

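View pics/s1d.png

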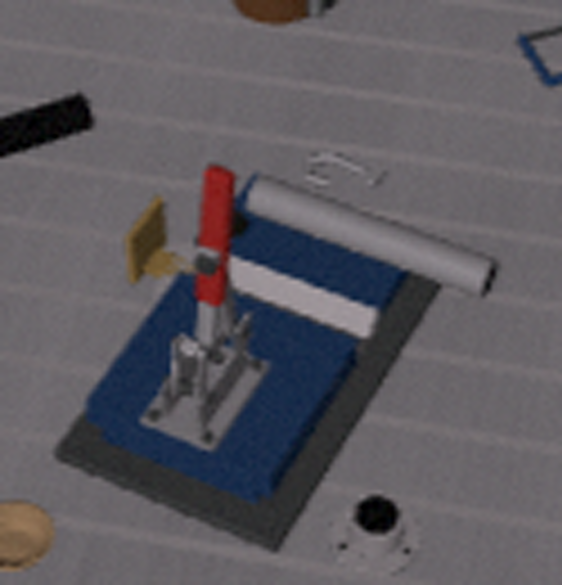

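```bash
python3 - <<'E'
import cv2
im=cv2.imread('pics/w1.png')[190:240,325:375]; cv2.imwrite('pics/w1e.png',cv2.resize(im,None,fx=12,fy=12,interpolation=cv2.INTER_CUBIC))
im=cv2.imread('pics/scene0.png')[260:290,255:285]; cv2.imwrite('pics/s0e.png',cv2.resize(im,None,fx=18,fy=18,interpolation=cv2.INTER_CUBIC))
E
cat > fit2.py <<'E'
from h import *
import pickle
from scipy.optimize import least_squares
st=pickle.load(open('st1.pkl','rb'))
X=lambda u,v:(200+u/4.4-.4,150+v/4.4-.4); S=lambda u,v:(205+u/6-.4,195+v/6-.4); D=lambda u,v:(220+u/4.5-.4,130+v/4.5-.4)
obs=[('wrist',X(217,320),(-65,-14,45)),('wrist',X(591,325),(65,-14,45)),('wrist',X(217,240),(-65,14,45)),('wrist',X(597,246),(65,14,45)),
('wrist',X(222,515),(-65,-92,42.3)),('wrist',X(576,518),(65,-92,42.3)),
('scene',S(262,250),(-65,-14,45)),('scene',S(352,443),(65,-14,45)),('scene',S(312,233),(-65,14,45)),('scene',S(412,420),(65,14,45)),
('scene',S(122,298),(-65,-92,42.3)),('scene',S(215,498),(65,-92,42.3)),
('side',D(380,306),(-65,-14,45)),('side',D(410,270),(-65,-92,42.3)),('side',D(357,348),(-65,14,45))]
cs={n:cam(n,st) for n in ('wrist','scene','side')}
def f(p,o=obs):
    return np.concatenate([proj(cs[n],S2W(p,np.array(P)/1000))[0]-uv for n,uv,P in o])
if __name__=='__main__':
    for sel in (None,'wrist','scene'):
        o=[q for q in obs if sel in(None,q[0])]
        r=least_squares(lambda p:f(p,o),[0.56,-.11,-.2],loss='soft_l1'); print(sel,r.x, np.degrees(r.x[2]))
        if sel is None or sel=='wrist':
            for (n,uv,P),e in zip(o,f(r.x,o).reshape(-1,2)): print(n,P,e.round(1))
            p=r.x
            for nm,uv,z in (('tubeL',X(44,457),.057),('tubeR',X(546,457),.057)):
                w=ray(cs['wrist'],uv,z); c,s=np.cos(p[2]),np.sin(p[2]); d=w[:2]-p[:2]; print(nm,c*d[0]+s*d[1],-s*d[0]+c*d[1])
E
python3 fit2.py
```

```text
None [ 0.56417208 -0.11768457 -0.25836922] -14.803466138970977
wrist (-65, -14, 45) [-0.4 -0.8]
wrist (65, -14, 45) [ 0.4 -0.7]
wrist (-65, 14, 45) [-0.8 -0.2]
wrist (65, 14, 45) [ 0.3 -0.4]
wrist (-65, -92, 42.3) [-0.6 -0. ]
wrist (65, -92, 42.3) [0.1 0.4]
scene (-65, -14, 45) [-0.6 -0. ]
scene (65, -14, 45) [1.1 0. ]
scene (-65, 14, 45) [-0.6  0. ]
scene (65, 14, 45) [-0.2  0.7]
scene (-65, -92, 42.3) [-1.   0.6]
scene (65, -92, 42.3) [-0.8  0.3]
side (-65, -14, 45) [-1.8  0.6]
side (-65, -92, 42.3) [ 2.6 -8.2]
side (-65, 14, 45) [-0.8 -2.2]
tubeL -0.12394552358720735 -0.06232110523430042
tubeR 0.05001181628819079 -0.059689061705021265
wrist [ 0.56425706 -0.11825228 -0.25755229] -14.756659455232661
wrist (-65, -14, 45) [-0.3 -0.4]
wrist (65, -14, 45) [ 0.5 -0.4]
wrist (-65, 14, 45) [-0.6  0.1]
wrist (65, 14, 45) [ 0.4 -0.1]
wrist (-65, -92, 42.3) [-0.4  0.3]
wrist (65, -92, 42.3) [0.3 0.7]
tubeL -0.12422317809525339 -0.06169248692638231
tubeR 0.049736253929722446 -0.05920255535852218
scene [ 0.56444263 -0.11610224 -0.26735724] -15.318441676418812
```

View pics/w1e.png

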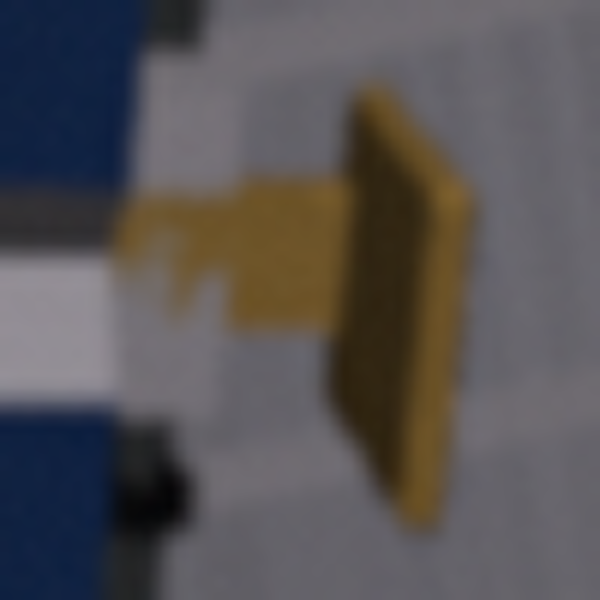

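View pics/s0e.png

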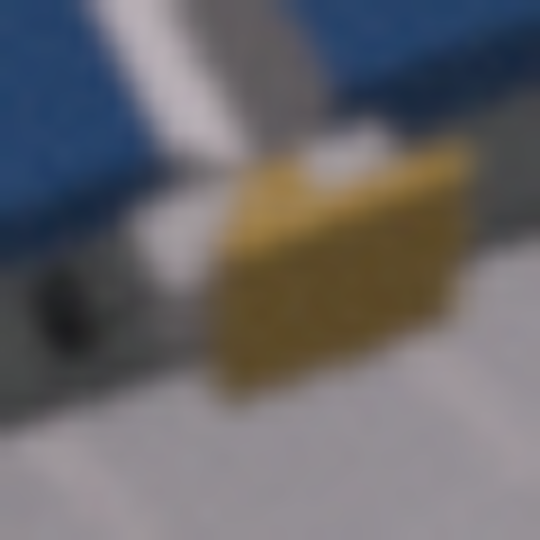

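Run:
```python
from h import *
import pickle
st=pickle.load(open('st1.pkl','rb')); c=cam('wrist',st); p=(.5642,-.1179,-.259)
def W2S(w):
    d=w[:2]-p[:2]; return np.array([np.cos(p[2])*d[0]+np.sin(p[2])*d[1],-np.sin(p[2])*d[0]+np.cos(p[2])*d[1]])*1000
for u,v in((432,200),(395,495),(470,190),(437,520)): print(W2S(ray(c,(325+u/12-.5,190+v/12-.5),.068)))
for u,v in((345,160),(330,390)): print('bot',W2S(ray(c,(325+u/12-.5,190+v/12-.5),.022)))
cs=cam('scene')
for u,v in((255,270),(470,155)): print('scene +x face top',W2S(ray(cs,(255+u/18-.5,260+v/18-.5),.068)))
s=c; 
for y in (0,): 
  for n,P in (('rail',(-.06,-.1,.05)),): print(S2W(p,P))
print(S2W(p,[[-.028,-.115,.1],[-.028,-.095,.05]]))
```

```text
[95.78881097 20.50487153]
[ 94.90697211 -16.92708733]
[100.13514979  21.8068518 ]
[100.29028411 -20.10509052]
bot [96.52766191 11.21624567]
bot [ 97.36672857 -20.6985032 ]
scene +x face top [102.89914461 -16.84174181]
scene +x face top [96.63046354 23.5544218 ]
[[ 0.4805898  -0.19919782  0.05      ]]
[[ 0.50768078 -0.22189316  0.1       ]
 [ 0.51280306 -0.20256023  0.05      ]]
```

```bash
cat >> h.py <<'E'
POSE=np.array([.5642,-.1179,-.259])
def W2S(w):
    w=np.array(w); p=POSE; d=w[:2]-p[:2]; return np.array([np.cos(p[2])*d[0]+np.sin(p[2])*d[1],-np.sin(p[2])*d[0]+np.cos(p[2])*d[1],w[2]])*1000
def go(*tg):
    st=state(); Rm=q2R(st['tool_rot']); print('t',st['time'],'TCP stand',W2S(st['tool_pos']).round(1),'yaw',np.degrees(np.arctan2(Rm[1,1],Rm[0,1])).round(2),'tilt',np.degrees(np.arccos(-Rm[2,2])).round(2))
    print('F world',st['contact_force'].round(2),'F stand',(R.from_euler('z',-POSE[2]).apply(st['contact_force'])).round(2))
    for t in tg: print(t,'tool d',((S2W(POSE,np.array(t)/1000)[0]-st['tool_pos'])@Rm).round(4))
E
python3 -c "
from h import *
go((-32,-94,150),(-32,-94,53))"
```

```text
t 1.1 TCP stand [-19.3  75.7 350.4] yaw -13.98 tilt 0.08
F world [-0.37 -0.19 -0.44] F stand [-0.31 -0.28 -0.44]
(-32, -94, 150) tool d [-0.1695 -0.015   0.2005]
(-32, -94, 53) tool d [-0.1695 -0.0149  0.2975]
```

Emit:
apply_moves(
  commands=[
    {"linear": [-0.045, -0.005, 0.0], "delta_rot": [0, 0, 0.8], "fingers": 255},
    {"linear": [-0.09, -0.01, 0.0], "delta_rot": [0, 0, 0.8], "fingers": 255},
    {"linear": [-0.13, -0.015, 0.02], "delta_rot": [0, 0, 0.8], "fingers": 255},
    {"linear": [-0.1695, -0.015, 0.04], "delta_rot": [0, 0, 0.8], "fingers": 255},
    {"linear": [-0.1695, -0.015, 0.085], "delta_rot": [0, 0, 0.8], "fingers": 255},
    {"linear": [-0.1695, -0.015, 0.13], "delta_rot": [0, 0, 0.8], "fingers": 255},
    {"linear": [-0.1695, -0.015, 0.175], "delta_rot": [0, 0, 0.8], "fingers": 255},
    {"linear": [-0.1695, -0.015, 0.2], "delta_rot": [0, 0, 0.8], "fingers": 255},
  ],
)

```text
time: 1.9
tool_pos: [0.5072, -0.1998, 0.1465]
tool_rot: [-0.003, 0.792, 0.61, -0.001]
contact_force: [0.9, 0.7, -0.1]
gripper_width: 0.0
```

```bash
python3 -c "
from h import *
go((-32,-94,53))
for n in ('scene','wrist','side'): cv2.imwrite(f'pics/{n}2.png',eyes.grab_frame(n)[:,:,::-1])
a=cv2.imread('pics/scene2.png')[180:300,185:325]; b=cv2.imread('pics/wrist2.png')
cv2.imwrite('pics/m2.png',cv2.resize(a,None,fx=5,fy=5,interpolation=2))
"
```

```text
t 1.9 TCP stand [-34.1 -93.7 146.5] yaw -14.82 tilt 0.36
F world [ 0.89  0.72 -0.12] F stand [ 0.67  0.92 -0.12]
(-32, -94, 53) tool d [-0.0004  0.0027  0.0935]
```

View pics/m2.png

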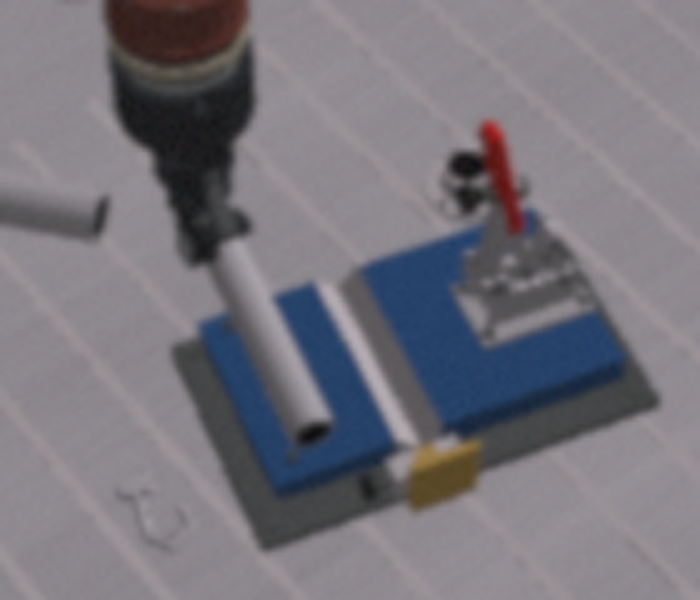

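View pics/wrist2.png

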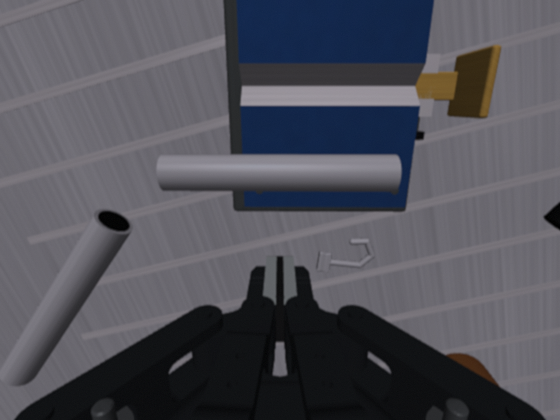

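Emit:
apply_moves(
  commands=[
    {"linear": [0, 0, 0.03], "delta_rot": [0, 0, 0], "fingers": 255},
    {"linear": [0, 0, 0.06], "delta_rot": [0, 0, 0], "fingers": 255},
    {"linear": [0, 0, 0.08], "delta_rot": [0, 0, 0], "fingers": 255},
    {"linear": [0, 0, 0.09], "delta_rot": [0, 0, 0], "fingers": 255},
    {"linear": [0, 0, 0.095], "delta_rot": [0, 0, 0], "fingers": 255},
    {"linear": [0, 0, 0.0965], "delta_rot": [0, 0, 0], "fingers": 255},
    {"linear": [0, 0, 0.0965], "delta_rot": [0, 0, 0], "fingers": 255},
    {"linear": [0, 0, 0.0965], "delta_rot": [0, 0, 0], "fingers": 255},
  ],
)

```text
time: 2.85
tool_pos: [0.5104, -0.2013, 0.0563]
tool_rot: [0.001, 0.792, 0.61, 0.0]
contact_force: [0.7, 0.7, 0.2]
gripper_width: 0.001
```

```bash
python3 -c "
from h import *
go((-32,-84,53),(-32,-37,53))
for n in ('wrist',): cv2.imwrite(f'pics/{n}3.png',eyes.grab_frame(n)[:,:,::-1])
"
```

```text
t 2.85 TCP stand [-30.7 -94.5  56.3] yaw -14.8 tilt 0.14
F world [0.67 0.72 0.23] F stand [0.47 0.87 0.23]
(-32, -84, 53) tool d [ 0.0105 -0.0013  0.0033]
(-32, -37, 53) tool d [ 0.0575 -0.0013  0.0032]
```

View pics/wrist3.png

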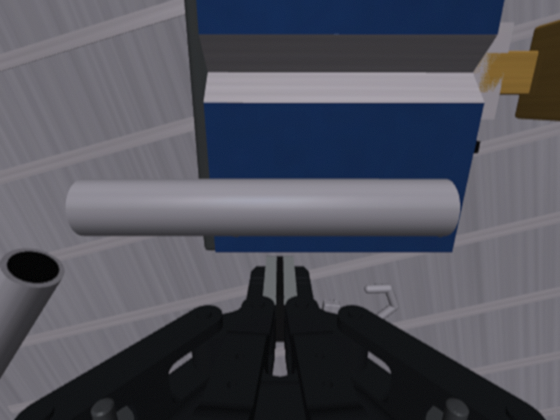

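Emit:
apply_moves(
  commands=[
    {"linear": [0.003, -0.003, 0.003], "delta_rot": [0, 0, 0], "fingers": 255},
    {"linear": [0.006, -0.003, 0.003], "delta_rot": [0, 0, 0], "fingers": 255},
    {"linear": [0.009, -0.003, 0.003], "delta_rot": [0, 0, 0], "fingers": 255},
    {"linear": [0.013, -0.003, 0.003], "delta_rot": [0, 0, 0], "fingers": 255},
    {"linear": [0.018, -0.003, 0.003], "delta_rot": [0, 0, 0], "fingers": 255},
    {"linear": [0.023, -0.003, 0.003], "delta_rot": [0, 0, 0], "fingers": 255},
    {"linear": [0.027, -0.003, 0.003], "delta_rot": [0, 0, 0], "fingers": 255},
    {"linear": [0.03, -0.003, 0.003], "delta_rot": [0, 0, 0], "fingers": 255},
  ],
)

```text
time: 3.7
tool_pos: [0.5143, -0.1706, 0.0518]
tool_rot: [-0.0, 0.792, 0.61, -0.0]
contact_force: [-0.6, -0.7, 0.8]
gripper_width: 0.004
```

```bash
python3 -c "
from h import *
go((-32,-37,53))
for n in ('wrist',): cv2.imwrite(f'pics/{n}4.png',eyes.grab_frame(n)[:,:,::-1])
"
```

```text
t 3.7 TCP stand [-34.8 -63.7  51.8] yaw -14.78 tilt 0.0
F world [-0.6  -0.71  0.78] F stand [-0.4  -0.84  0.78]
(-32, -37, 53) tool d [ 0.0267  0.0028 -0.0012]
```

View pics/wrist4.png

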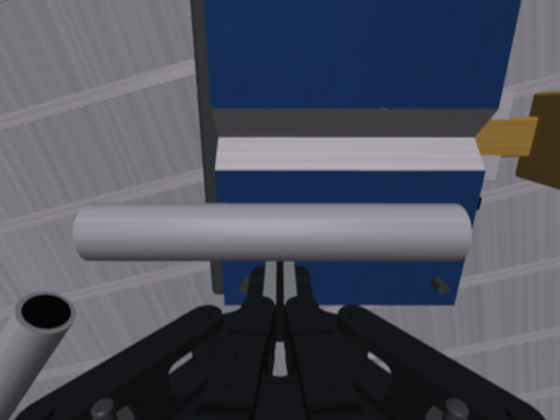

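Emit:
apply_moves(
  commands=[
    {"linear": [0.004, 0, -0.001], "delta_rot": [0, 0, 0], "fingers": 255},
    {"linear": [0.008, 0, -0.001], "delta_rot": [0, 0, 0], "fingers": 255},
    {"linear": [0.012, 0, -0.001], "delta_rot": [0, 0, 0], "fingers": 255},
    {"linear": [0.015, 0, -0.001], "delta_rot": [0, 0, 0], "fingers": 255},
    {"linear": [0.017, 0, -0.001], "delta_rot": [0, 0, 0], "fingers": 255},
    {"linear": [0.019, 0, -0.001], "delta_rot": [0, 0, 0], "fingers": 255},
    {"linear": [0.021, 0, -0.001], "delta_rot": [0, 0, 0], "fingers": 255},
    {"linear": [0.023, 0, -0.001], "delta_rot": [0, 0, 0], "fingers": 255},
  ],
)

```text
time: 4.55
tool_pos: [0.5201, -0.1487, 0.0528]
tool_rot: [0.0, 0.792, 0.61, -0.0]
contact_force: [-1.1, -1.2, 0.6]
gripper_width: 0.004
```

```bash
python3 -c "
from h import *
go((-32,-37,53))
for n in ('wrist',): cv2.imwrite(f'pics/{n}5.png',eyes.grab_frame(n)[:,:,::-1])
"
```

```text
t 4.55 TCP stand [-34.7 -41.1  52.8] yaw -14.8 tilt 0.0
F world [-1.1  -1.24  0.62] F stand [-0.74 -1.48  0.62]
(-32, -37, 53) tool d [ 0.0041  0.0027 -0.0002]
```

View pics/wrist5.png

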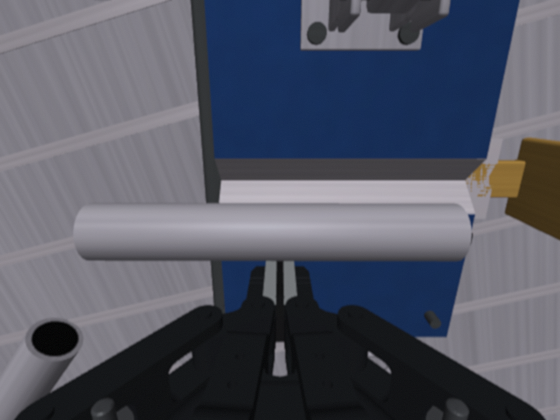

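Emit:
apply_moves(
  commands=[
    {"linear": [0.001, 0, 0], "delta_rot": [0, 0, 0], "fingers": 255},
    {"linear": [0.002, 0, 0], "delta_rot": [0, 0, 0], "fingers": 255},
    {"linear": [0.003, 0, 0], "delta_rot": [0, 0, 0], "fingers": 255},
    {"linear": [0.004, 0, 0], "delta_rot": [0, 0, 0], "fingers": 255},
    {"linear": [0.005, 0, 0], "delta_rot": [0, 0, 0], "fingers": 255},
    {"linear": [0.006, 0, 0], "delta_rot": [0, 0, 0], "fingers": 255},
    {"linear": [0.007, 0, 0], "delta_rot": [0, 0, 0], "fingers": 255},
    {"linear": [0.007, 0, 0], "delta_rot": [0, 0, 0], "fingers": 255},
  ],
)

```text
time: 5.4
tool_pos: [0.5218, -0.1419, 0.0528]
tool_rot: [-0.0, 0.792, 0.61, -0.0]
contact_force: [-1.0, 0.6, -0.0]
gripper_width: 0.002
```

```bash
python3 -c "
from h import *
go((-32,-37,53))
for n in ('wrist',): cv2.imwrite(f'pics/{n}6.png',eyes.grab_frame(n)[:,:,::-1])
"
```

```text
t 5.4 TCP stand [-34.8 -34.1  52.8] yaw -14.79 tilt 0.01
F world [-1.05  0.65 -0.05] F stand [-1.18  0.36 -0.05]
(-32, -37, 53) tool d [-0.0029  0.0028 -0.0002]
```

View pics/wrist6.png

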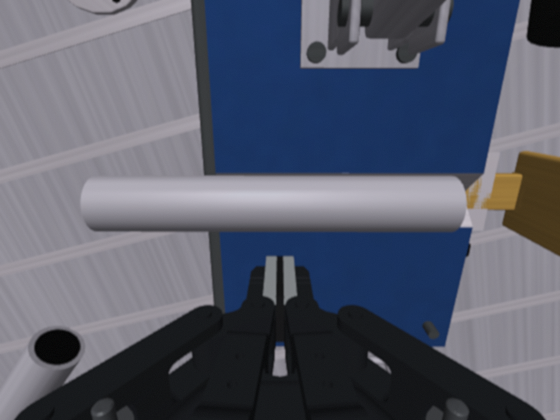

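Emit:
apply_moves(
  commands=[
    {"linear": [-0.005, 0, -0.03], "delta_rot": [0, 0, 0], "fingers": 255},
    {"linear": [-0.005, 0, -0.07], "delta_rot": [0, 0, 0], "fingers": 255},
    {"linear": [0, -0.03, -0.1], "delta_rot": [0, 0, 8], "fingers": 255},
    {"linear": [0.01, -0.06, -0.1], "delta_rot": [0, 0, 16], "fingers": 255},
    {"linear": [0.02, -0.09, -0.1], "delta_rot": [0, 0, 24], "fingers": 255},
    {"linear": [0.034, -0.115, -0.1], "delta_rot": [0, 0, 32], "fingers": 255},
    {"linear": [0.034, -0.115, -0.1], "delta_rot": [0, 0, 40], "fingers": 255},
    {"linear": [0.034, -0.115, -0.1], "delta_rot": [0, 0, 48], "fingers": 255},
  ],
)

```text
time: 6.25
tool_pos: [0.4188, -0.0793, 0.1529]
tool_rot: [0.0, 0.973, 0.233, 0.0]
contact_force: [-0.5, 0.4, -0.1]
gripper_width: -0.001
```

Emit:
apply_moves(
  commands=[
    {"linear": [0, 0, 0], "delta_rot": [0, 0, 8], "fingers": 255},
    {"linear": [0, 0, 0], "delta_rot": [0, 0, 16], "fingers": 255},
    {"linear": [0, 0, 0], "delta_rot": [0, 0, 24], "fingers": 255},
    {"linear": [0, 0, 0], "delta_rot": [0, 0, 32], "fingers": 255},
    {"linear": [0, 0, 0], "delta_rot": [0, 0, 40], "fingers": 255},
    {"linear": [0, 0, 0], "delta_rot": [0, 0, 42], "fingers": 255},
    {"linear": [0, 0, 0], "delta_rot": [0, 0, 42], "fingers": 255},
    {"linear": [0, 0, 0], "delta_rot": [0, 0, 42], "fingers": 255},
  ],
)

```text
time: 7.05
tool_pos: [0.4193, -0.0798, 0.1528]
tool_rot: [0.0, 0.992, -0.128, 0.0]
contact_force: [-0.0, -0.3, -0.8]
gripper_width: -0.001
```

```bash
python3 -c "
from h import *
go((-150,0,45))
for n in ('wrist','scene'): cv2.imwrite(f'pics/{n}7.png',eyes.grab_frame(n)[:,:,::-1])
a=cv2.imread('pics/scene7.png')[180:300,185:325]
cv2.imwrite('pics/m7.png',cv2.resize(a,None,fx=5,fy=5,interpolation=2))
"
```

```text
t 7.05 TCP stand [-149.8   -0.3  152.8] yaw -104.75 tilt 0.0
F world [-0.01 -0.25 -0.79] F stand [ 0.06 -0.25 -0.79]
(-150, 0, 45) tool d [-0.0002 -0.0003  0.1078]
```

View pics/wrist7.png

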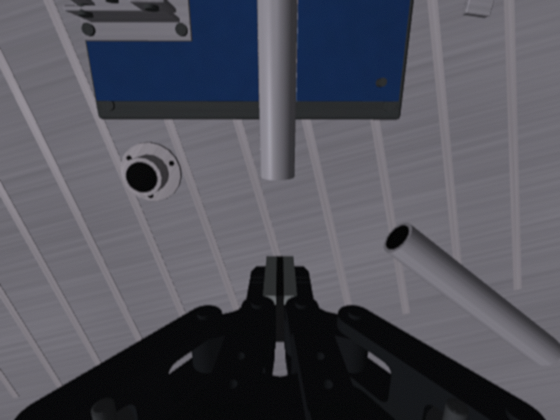

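View pics/m7.png

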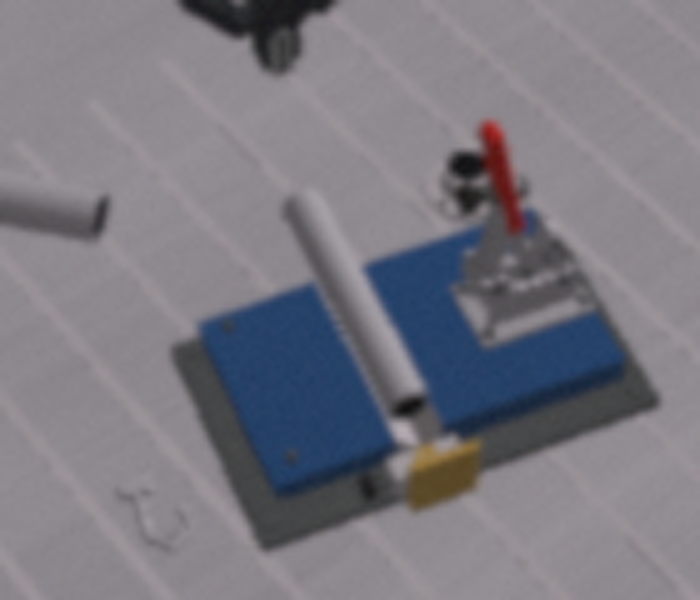

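```bash
python3 -c "
from h import *
c=cam('wrist')
for z in (.0365,.05,.0635): print(z,W2S(ray(c,(277.5,180),z)),W2S(ray(c,(278,119),0.01)))
print(proj(c,S2W(POSE,[[-.12,0,.0365],[-.12,0,.0635]])))
go()"
```

```text
0.0365 [-128.27523138   -0.50635503   36.5       ] [-80.08594436  -0.80377956  10.        ]
0.05 [-125.15743081   -0.60358934   50.        ] [-80.08594436  -0.80377956  10.        ]
0.0635 [-122.03963023   -0.70082366   63.5       ] [-80.08594436  -0.80377956  10.        ]
[[276.88105829 170.25592513]
 [276.56257935 177.33680352]]
t 7.15 TCP stand [-149.8   -0.3  152.8] yaw -104.77 tilt 0.0
F world [ 0.7  -0.24 -0.57] F stand [ 0.74 -0.05 -0.57]
```

Emit:
apply_moves(
  commands=[
    {"linear": [0, 0, 0.03], "delta_rot": [0, 0, 0], "fingers": 255},
    {"linear": [0, 0, 0.065], "delta_rot": [0, 0, 0], "fingers": 255},
    {"linear": [0, 0, 0.09], "delta_rot": [0, 0, 0], "fingers": 255},
    {"linear": [0, 0, 0.105], "delta_rot": [0, 0, 0], "fingers": 255},
    {"linear": [0.002, 0, 0.11], "delta_rot": [0, 0, 0], "fingers": 255},
    {"linear": [0.006, 0, 0.111], "delta_rot": [0, 0, 0], "fingers": 255},
    {"linear": [0.01, 0, 0.111], "delta_rot": [0, 0, 0], "fingers": 255},
    {"linear": [0.012, 0, 0.111], "delta_rot": [0, 0, 0], "fingers": 255},
  ],
)

```text
time: 7.95
tool_pos: [0.4325, -0.0834, 0.0433]
tool_rot: [0.0, 0.992, -0.129, 0.001]
contact_force: [-0.1, 0.3, -0.0]
gripper_width: -0.001
```

Emit:
apply_moves(
  commands=[
    {"linear": [0.003, 0, 0], "delta_rot": [0, 0, 0], "fingers": 255},
    {"linear": [0.008, 0, 0], "delta_rot": [0, 0, 0], "fingers": 255},
    {"linear": [0.013, 0, 0], "delta_rot": [0, 0, 0], "fingers": 255},
    {"linear": [0.018, 0, 0], "delta_rot": [0, 0, 0], "fingers": 255},
    {"linear": [0.023, 0, 0], "delta_rot": [0, 0, 0], "fingers": 255},
    {"linear": [0.027, 0, 0], "delta_rot": [0, 0, 0], "fingers": 255},
    {"linear": [0.029, 0, 0], "delta_rot": [0, 0, 0], "fingers": 255},
    {"linear": [0.03, 0, 0], "delta_rot": [0, 0, 0], "fingers": 255},
  ],
)

```text
time: 8.75
tool_pos: [0.4601, -0.0906, 0.0417]
tool_rot: [-0.0, 0.992, -0.129, -0.0]
contact_force: [-1.5, -0.4, 0.2]
gripper_width: -0.004
```

```bash
cat > look.py <<'E'
from h import *
import sys
k=sys.argv[1]
go()
w=eyes.grab_frame('wrist')[:,:,::-1]; s=eyes.grab_frame('scene')[:,:,::-1]
cv2.imwrite(f'pics/w{k}.png',w)
cv2.imwrite(f'pics/sc{k}.png',s)
a=cv2.resize(s[215:295,215:315],None,fx=5.5,fy=5.5,interpolation=2)
cv2.imwrite(f'pics/m{k}.png',a)
E
python3 look.py 8
```

```text
t 8.75 TCP stand [-107.7   -0.2   41.7] yaw -104.8 tilt 0.02
F world [-1.49 -0.45  0.18] F stand [-1.32 -0.81  0.18]
```

View pics/w8.png

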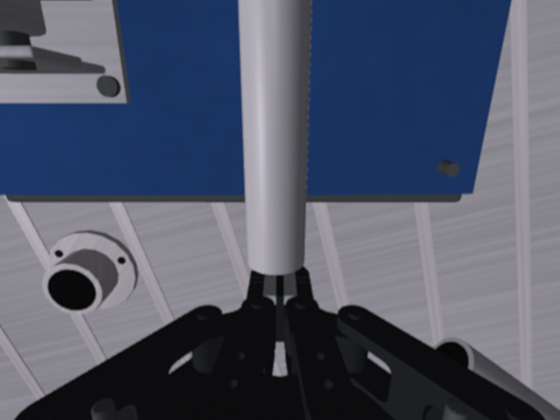

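View pics/m8.png

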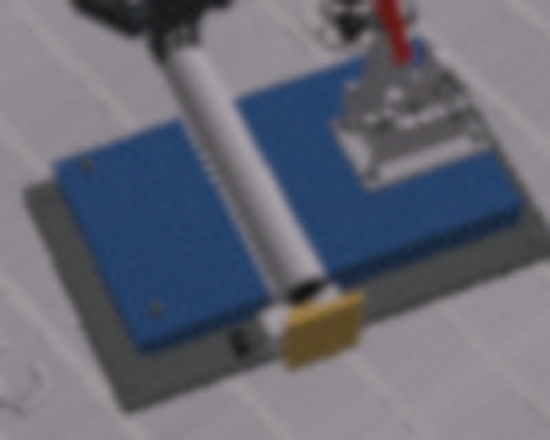

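```bash
python3 -c "
from h import *
c=cam('scene')
for x in (70,73,76,80): print(x,((proj(c,S2W(POSE,[[x/1e3,0,.0635],[x/1e3,0,.0365],[x/1e3,-.0135,.05],[x/1e3,.0135,.05]]))-215)*5.5).round(0).tolist())
print(((proj(c,S2W(POSE,[[.0955,-.022,.068],[.0955,.022,.068],[.1015,-.022,.068],[.1015,.022,.068]]))-215)*5.5).round(0).tolist())
import cv2
a=cv2.imread('pics/sc8.png')[255:290,255:290]; cv2.imwrite('pics/x8.png',cv2.resize(a,None,fx=16,fy=16,interpolation=2))
"
```

```text
70 [[299.0, 273.0], [299.0, 302.0], [276.0, 296.0], [322.0, 279.0]]
73 [[301.0, 277.0], [301.0, 306.0], [278.0, 300.0], [324.0, 283.0]]
76 [[304.0, 282.0], [303.0, 310.0], [280.0, 305.0], [327.0, 288.0]]
80 [[307.0, 288.0], [306.0, 316.0], [283.0, 310.0], [330.0, 293.0]]
[[280.0, 320.0], [357.0, 291.0], [285.0, 329.0], [362.0, 300.0]]
```

View pics/x8.png

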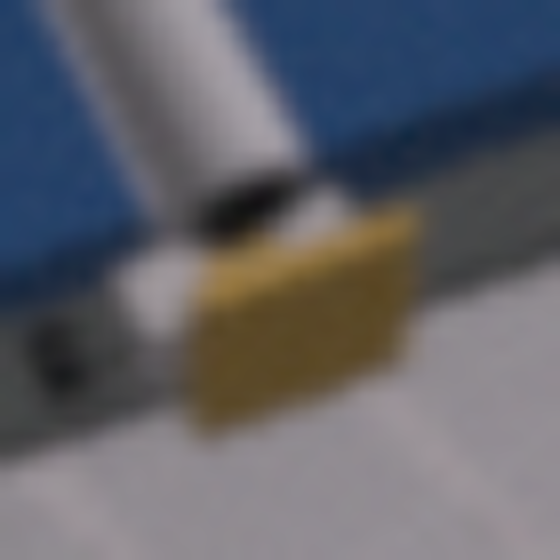

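Emit:
apply_moves(
  commands=[
    {"linear": [0.002, 0, 0], "delta_rot": [0, 0, 0], "fingers": 255},
    {"linear": [0.004, 0, 0], "delta_rot": [0, 0, 0], "fingers": 255},
    {"linear": [0.006, 0, 0], "delta_rot": [0, 0, 0], "fingers": 255},
    {"linear": [0.008, 0, 0], "delta_rot": [0, 0, 0], "fingers": 255},
    {"linear": [0.01, 0, 0], "delta_rot": [0, 0, 0], "fingers": 255},
    {"linear": [0.011, 0, 0], "delta_rot": [0, 0, 0], "fingers": 255},
    {"linear": [0.012, 0, 0], "delta_rot": [0, 0, 0], "fingers": 255},
    {"linear": [0.012, 0, 0], "delta_rot": [0, 0, 0], "fingers": 255},
  ],
)

```text
time: 9.65
tool_pos: [0.4718, -0.0937, 0.0419]
tool_rot: [0.0, 0.992, -0.129, 0.0]
contact_force: [-0.7, 0.4, -0.4]
gripper_width: 0.004
```

```bash
python3 look.py 9; python3 -c "
import cv2
a=cv2.imread('pics/sc9.png')[255:290,255:290]; b=cv2.imread('pics/side1.png');cv2.imwrite('pics/x9.png',cv2.resize(a,None,fx=16,fy=16,interpolation=2))
"
```

```text
t 9.65 TCP stand [-95.5  -0.3  41.9] yaw -104.8 tilt 0.02
F world [-0.66  0.42 -0.38] F stand [-0.74  0.24 -0.38]
```

View pics/x9.png

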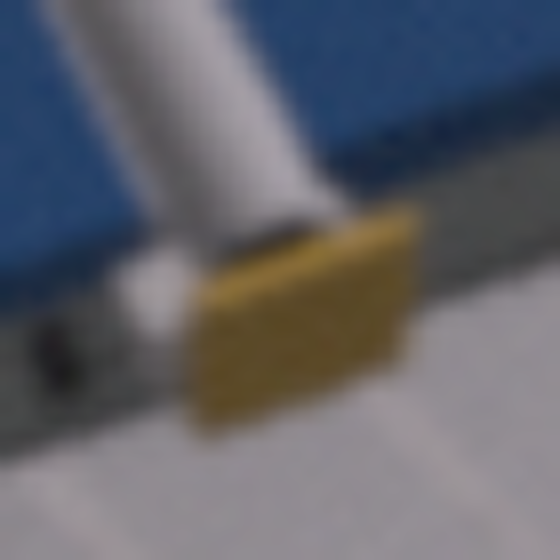

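View pics/w9.png

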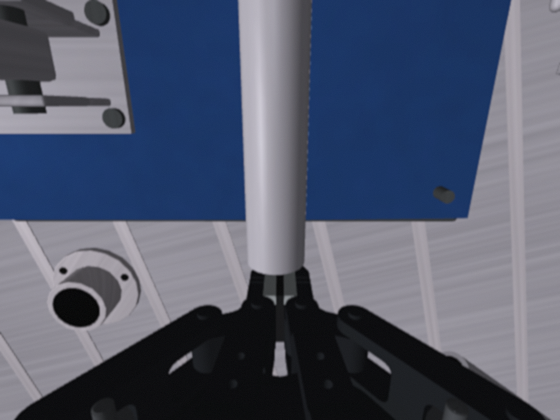

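Emit:
apply_moves(
  commands=[
    {"linear": [0.001, 0, 0], "delta_rot": [0, 0, 0], "fingers": 255},
    {"linear": [0.002, 0, 0], "delta_rot": [0, 0, 0], "fingers": 255},
    {"linear": [0.003, 0, 0], "delta_rot": [0, 0, 0], "fingers": 255},
    {"linear": [0.004, 0, 0], "delta_rot": [0, 0, 0], "fingers": 255},
    {"linear": [0.005, 0, 0], "delta_rot": [0, 0, 0], "fingers": 255},
    {"linear": [0.005, 0, 0], "delta_rot": [0, 0, 0], "fingers": 255},
    {"linear": [0.005, 0, 0], "delta_rot": [0, 0, 0], "fingers": 255},
    {"linear": [0.005, 0, 0], "delta_rot": [0, 0, 0], "fingers": 255},
  ],
)

```text
time: 10.55
tool_pos: [0.4766, -0.0949, 0.0419]
tool_rot: [0.0, 0.992, -0.129, 0.0]
contact_force: [0.2, -0.2, 0.5]
gripper_width: -0.001
```

```bash
python3 look.py 10; python3 -c "
import cv2
a=cv2.imread('pics/sc10.png')[255:290,255:290]; b=cv2.imread('pics/side1.png');cv2.imwrite('pics/x10.png',cv2.resize(a,None,fx=16,fy=16,interpolation=2))
"
```

```text
t 10.55 TCP stand [-90.5  -0.2  41.9] yaw -104.8 tilt 0.04
F world [ 0.24 -0.24  0.45] F stand [ 0.29 -0.17  0.45]
```

View pics/x10.png

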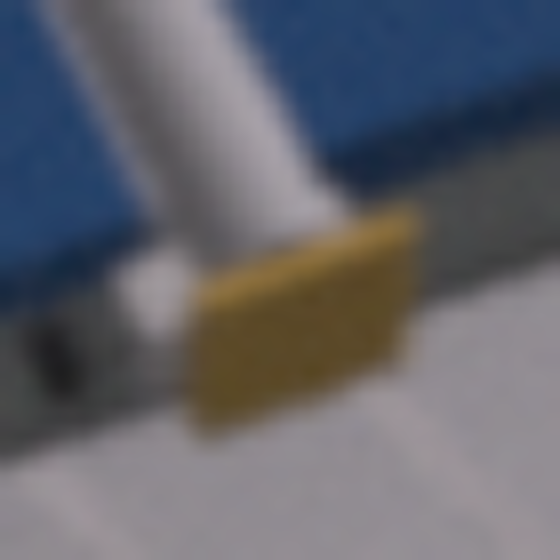

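Emit:
apply_moves(
  commands=[
    {"linear": [0.0003, 0, 0], "delta_rot": [0, 0, 0], "fingers": 255},
    {"linear": [0.0006, 0, 0], "delta_rot": [0, 0, 0], "fingers": 255},
    {"linear": [0.0009, 0, 0], "delta_rot": [0, 0, 0], "fingers": 255},
    {"linear": [0.0012, 0, 0], "delta_rot": [0, 0, 0], "fingers": 255},
    {"linear": [0.0015, 0, 0], "delta_rot": [0, 0, 0], "fingers": 255},
    {"linear": [0.0018, 0, 0], "delta_rot": [0, 0, 0], "fingers": 255},
    {"linear": [0.002, 0, 0], "delta_rot": [0, 0, 0], "fingers": 255},
    {"linear": [0.002, 0, 0], "delta_rot": [0, 0, 0], "fingers": 255},
  ],
)

```text
time: 11.45
tool_pos: [0.4783, -0.0954, 0.0417]
tool_rot: [-0.0, 0.992, -0.129, -0.0]
contact_force: [-1.1, -0.4, 0.4]
gripper_width: 0.005
```

Emit:
apply_moves(
  commands=[
    {"linear": [0.0001, 0, 0], "delta_rot": [0, 0, 0], "fingers": 255},
    {"linear": [0.0002, 0, 0], "delta_rot": [0, 0, 0], "fingers": 255},
    {"linear": [0.0003, 0, 0], "delta_rot": [0, 0, 0], "fingers": 255},
    {"linear": [0.0004, 0, 0], "delta_rot": [0, 0, 0], "fingers": 255},
    {"linear": [0.0005, 0, 0], "delta_rot": [0, 0, 0], "fingers": 255},
    {"linear": [0.0006, 0, 0], "delta_rot": [0, 0, 0], "fingers": 255},
    {"linear": [0.0007, 0, 0], "delta_rot": [0, 0, 0], "fingers": 255},
    {"linear": [0.0008, 0, 0], "delta_rot": [0, 0, 0], "fingers": 255},
  ],
)

```text
time: 12.25
tool_pos: [0.4791, -0.0956, 0.0418]
tool_rot: [0.0, 0.992, -0.129, 0.0]
contact_force: [-1.7, 0.6, -0.9]
gripper_width: 0.001
```

Emit:
apply_moves(
  commands=[
    {"linear": [0.0001, 0, 0], "delta_rot": [0, 0, 0], "fingers": 255},
    {"linear": [0.0002, 0, 0], "delta_rot": [0, 0, 0], "fingers": 255},
    {"linear": [0.0003, 0, 0], "delta_rot": [0, 0, 0], "fingers": 255},
    {"linear": [0.0004, 0, 0], "delta_rot": [0, 0, 0], "fingers": 255},
    {"linear": [0.0005, 0, 0], "delta_rot": [0, 0, 0], "fingers": 255},
    {"linear": [0.0006, 0, 0], "delta_rot": [0, 0, 0], "fingers": 255},
    {"linear": [0.0007, 0, 0], "delta_rot": [0, 0, 0], "fingers": 255},
    {"linear": [0.0008, 0, 0], "delta_rot": [0, 0, 0], "fingers": 255},
  ],
)

```text
time: 13.05
tool_pos: [0.4799, -0.0958, 0.0418]
tool_rot: [-0.0, 0.992, -0.129, 0.0]
contact_force: [-1.8, 0.7, -0.3]
gripper_width: -0.001
```

Emit:
apply_moves(
  commands=[
    {"linear": [0.0001, 0, 0], "delta_rot": [0, 0, 0], "fingers": 255},
    {"linear": [0.0002, 0, 0], "delta_rot": [0, 0, 0], "fingers": 255},
    {"linear": [0.0003, 0, 0], "delta_rot": [0, 0, 0], "fingers": 255},
    {"linear": [0.0004, 0, 0], "delta_rot": [0, 0, 0], "fingers": 255},
    {"linear": [0.0005, 0, 0], "delta_rot": [0, 0, 0], "fingers": 255},
    {"linear": [0.0006, 0, 0], "delta_rot": [0, 0, 0], "fingers": 255},
    {"linear": [0.0006, 0, 0], "delta_rot": [0, 0, 0], "fingers": 255},
    {"linear": [0.0006, 0, 0], "delta_rot": [0, 0, 0], "fingers": 255},
  ],
)

```text
time: 13.85
tool_pos: [0.4805, -0.096, 0.0418]
tool_rot: [-0.0, 0.992, -0.129, 0.0]
contact_force: [-1.6, 0.5, -0.6]
gripper_width: 0.001
```

```bash
python3 look.py 11; python3 -c "
import cv2
a=cv2.imread('pics/sc11.png')[255:290,255:290]; b=cv2.imread('pics/side1.png');cv2.imwrite('pics/x11.png',cv2.resize(a,None,fx=16,fy=16,interpolation=2))
"
```

```text
t 13.85 TCP stand [-86.5  -0.2  41.8] yaw -104.8 tilt 0.0
F world [-1.56  0.48 -0.62] F stand [-1.63  0.07 -0.62]
```

View pics/x11.png

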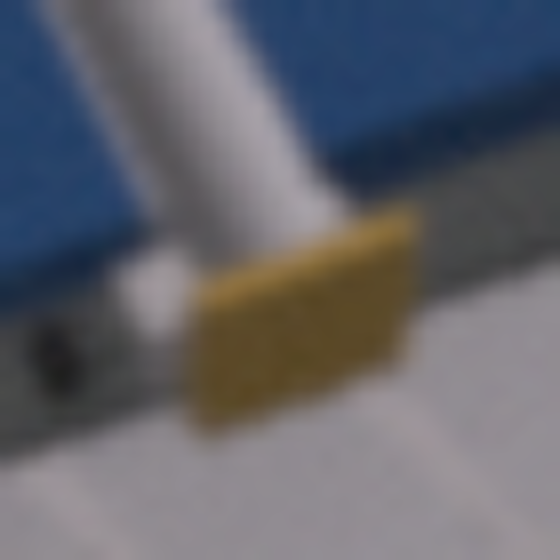

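Close, but the force doesn't show a butt yet. I'll continue in small increments.

Emit:
apply_moves(
  commands=[
    {"linear": [0.0001, 0, 0], "delta_rot": [0, 0, 0], "fingers": 255},
    {"linear": [0.0002, 0, 0], "delta_rot": [0, 0, 0], "fingers": 255},
    {"linear": [0.0003, 0, 0], "delta_rot": [0, 0, 0], "fingers": 255},
    {"linear": [0.0004, 0, 0], "delta_rot": [0, 0, 0], "fingers": 255},
    {"linear": [0.0005, 0, 0], "delta_rot": [0, 0, 0], "fingers": 255},
    {"linear": [0.0006, 0, 0], "delta_rot": [0, 0, 0], "fingers": 255},
    {"linear": [0.0006, 0, 0], "delta_rot": [0, 0, 0], "fingers": 255},
    {"linear": [0.0006, 0, 0], "delta_rot": [0, 0, 0], "fingers": 255},
  ],
)

```text
time: 14.75
tool_pos: [0.4807, -0.096, 0.0418]
tool_rot: [-0.0, 0.992, -0.129, -0.0]
contact_force: [-3.6, 1.5, 2.8]
gripper_width: -0.0
```

```bash
python3 look.py 12; python3 -c "
from h import *
go()"
```

```text
t 14.75 TCP stand [-86.3  -0.2  41.8] yaw -104.8 tilt 0.05
F world [-3.57  1.53  2.77] F stand [-3.84  0.57  2.77]
t 14.85 TCP stand [-86.3  -0.2  41.8] yaw -104.8 tilt 0.05
F world [-4.1   0.91  2.87] F stand [-4.2  -0.17  2.87]
```

Emit:
apply_moves(
  commands=[
    {"linear": [0.0001, 0, 0], "delta_rot": [0, 0, 0], "fingers": 255},
    {"linear": [0.0002, 0, 0], "delta_rot": [0, 0, 0], "fingers": 255},
    {"linear": [0.0002, 0, 0], "delta_rot": [0, 0, 0], "fingers": 255},
    {"linear": [0.0002, 0, 0], "delta_rot": [0, 0, 0], "fingers": 255},
    {"linear": [0.0002, 0, 0], "delta_rot": [0, 0, 0], "fingers": 255},
    {"linear": [0.0002, 0, 0], "delta_rot": [0, 0, 0], "fingers": 255},
    {"linear": [0.0002, 0, 0], "delta_rot": [0, 0, 0], "fingers": 255},
    {"linear": [0.0002, 0, 0], "delta_rot": [0, 0, 0], "fingers": 255},
  ],
)

```text
time: 15.65
tool_pos: [0.4807, -0.096, 0.0417]
tool_rot: [-0.0, 0.992, -0.129, -0.001]
contact_force: [-4.9, 0.7, 2.2]
gripper_width: -0.0
```

```bash
python3 -c "
from h import *
go()
f=eyes.grab_frame('wrist'); go()"
```

```text
t 15.65 TCP stand [-86.3  -0.2  41.7] yaw -104.8 tilt 0.08
F world [-4.87  0.7   2.18] F stand [-4.89 -0.57  2.18]
t 15.7 TCP stand [-86.3  -0.2  41.7] yaw -104.8 tilt 0.08
F world [-4.93  1.41  2.96] F stand [-5.13  0.1   2.96]
```

Emit:
apply_moves(
  commands=[
    {"linear": [-0.005, 0, 0], "delta_rot": [0, 0, 0], "fingers": 255},
    {"linear": [-0.025, 0, 0], "delta_rot": [0, 0, 0], "fingers": 255},
    {"linear": [-0.04, 0, -0.03], "delta_rot": [0, 0, 0], "fingers": 255},
    {"linear": [-0.04, 0, -0.075], "delta_rot": [0, 0, -8], "fingers": 255},
    {"linear": [-0.04, 0, -0.12], "delta_rot": [0, 0, -16], "fingers": 255},
    {"linear": [-0.04, 0, -0.165], "delta_rot": [0, 0, -24], "fingers": 255},
    {"linear": [-0.04, 0, -0.2], "delta_rot": [0, 0, -32], "fingers": 255},
    {"linear": [-0.04, 0, -0.2], "delta_rot": [0, 0, -40], "fingers": 255},
  ],
)

```text
time: 16.5
tool_pos: [0.4461, -0.0872, 0.2495]
tool_rot: [0.004, 0.975, 0.221, 0.006]
contact_force: [1.1, 0.3, 0.1]
gripper_width: -0.003
```

Emit:
apply_moves(
  commands=[
    {"linear": [0, 0, 0], "delta_rot": [0, 0, -8], "fingers": 255},
    {"linear": [0, 0, 0], "delta_rot": [0, 0, -16], "fingers": 255},
    {"linear": [0, 0, 0], "delta_rot": [0, 0, -24], "fingers": 255},
    {"linear": [0, 0, 0], "delta_rot": [0, 0, -32], "fingers": 255},
    {"linear": [0, 0, 0], "delta_rot": [0, 0, -40], "fingers": 255},
    {"linear": [0, 0, 0], "delta_rot": [0, 0, -48], "fingers": 255},
    {"linear": [0, 0, 0], "delta_rot": [0, 0, -50], "fingers": 255},
    {"linear": [0, 0, 0], "delta_rot": [0, 0, -50], "fingers": 255},
  ],
)

```text
time: 17.3
tool_pos: [0.443, -0.0861, 0.2421]
tool_rot: [0.001, 0.792, 0.61, 0.001]
contact_force: [-0.5, 0.4, -0.4]
gripper_width: 0.002
```

```bash
python3 look.py 13; python3 -c "
from h import *
go((0,40,235))
cv2.imwrite('pics/sd13.png',eyes.grab_frame('side')[:,:,::-1])
a=cv2.imread('pics/sc13.png')[255:290,255:290]; b=cv2.imread('pics/side1.png');cv2.imwrite('pics/x13.png',cv2.resize(a,None,fx=16,fy=16,interpolation=2))
a=cv2.imread('pics/sd13.png')[130:260,220:345]; cv2.imwrite('pics/s13.png',cv2.resize(a,None,fx=4.5,fy=4.5,interpolation=2))
"
```

```text
t 17.3 TCP stand [-125.2   -0.3  242.1] yaw -14.81 tilt 0.14
F world [-0.54  0.44 -0.38] F stand [-0.64  0.29 -0.38]
t 17.4 TCP stand [-125.5   -0.3  242. ] yaw -14.85 tilt 0.09
F world [-0.31 -0.55 -0.8 ] F stand [-0.16 -0.62 -0.8 ]
(0, 40, 235) tool d [0.0403 0.1254 0.0072]
```

View pics/x13.png

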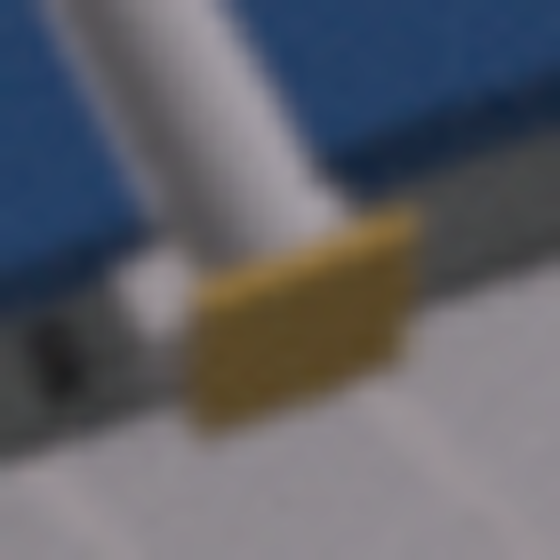

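View pics/s13.png

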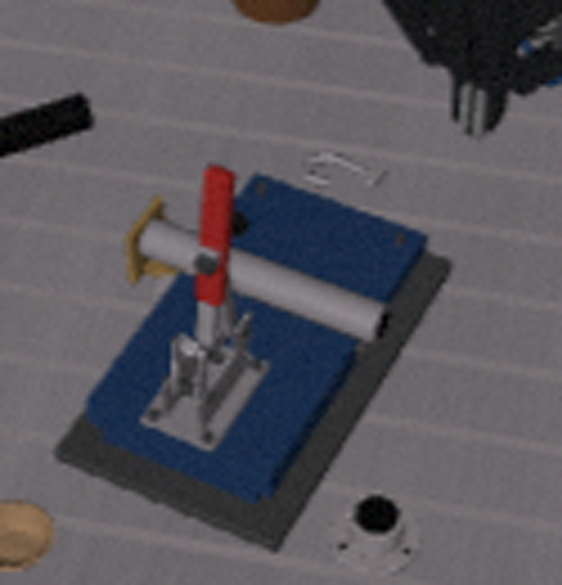

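View pics/w13.png

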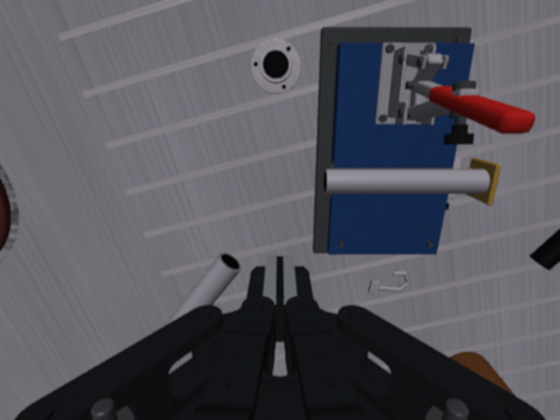

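Emit:
apply_moves(
  commands=[
    {"linear": [0.01, 0.03, 0], "delta_rot": [0, 0, 0], "fingers": 255},
    {"linear": [0.02, 0.07, 0], "delta_rot": [0, 0, 0], "fingers": 255},
    {"linear": [0.035, 0.11, 0], "delta_rot": [0, 0, 0], "fingers": 255},
    {"linear": [0.04, 0.1255, 0], "delta_rot": [0, 0, 0], "fingers": 255},
    {"linear": [0.04, 0.1255, 0.02], "delta_rot": [0, 0, 0], "fingers": 255},
    {"linear": [0.04, 0.1255, 0.04], "delta_rot": [0, 0, 0], "fingers": 255},
    {"linear": [0.04, 0.1255, 0.05], "delta_rot": [0, 0, 0], "fingers": 255},
    {"linear": [0.04, 0.1255, 0.05], "delta_rot": [0, 0, 0], "fingers": 255},
  ],
)

```text
time: 18.25
tool_pos: [0.573, -0.0791, 0.1897]
tool_rot: [-0.001, 0.792, 0.61, -0.001]
contact_force: [-0.0, 0.6, 0.2]
gripper_width: -0.0
```

```bash
python3 look.py 14; python3 -c "
from h import *
cv2.imwrite('pics/sd14.png',eyes.grab_frame('side')[:,:,::-1])
a=cv2.imread('pics/sd14.png')[110:240,220:345]; cv2.imwrite('pics/s14.png',cv2.resize(a,None,fx=4.5,fy=4.5,interpolation=2))
"
```

```text
t 18.25 TCP stand [ -1.4  39.8 189.7] yaw -14.82 tilt 0.21
F world [-0.01  0.63  0.24] F stand [-0.17  0.6   0.24]
```

View pics/s14.png

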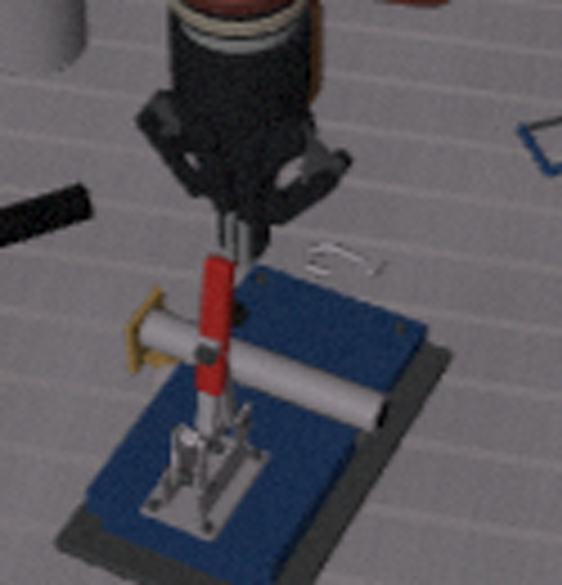

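View pics/w14.png

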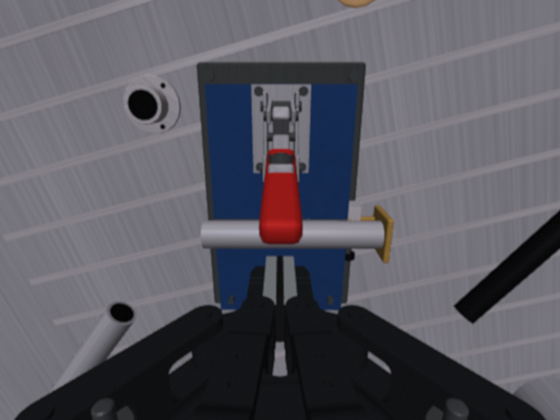

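Emit:
apply_moves(
  commands=[
    {"linear": [0.006, 0.001, 0], "delta_rot": [0, 0, 0], "fingers": 255},
    {"linear": [0.013, 0.001, 0], "delta_rot": [0, 0, 0], "fingers": 255},
    {"linear": [0.021, 0.001, -0.001], "delta_rot": [0, 0, 0], "fingers": 255},
    {"linear": [0.029, 0.001, -0.003], "delta_rot": [0, 0, 0], "fingers": 255},
    {"linear": [0.037, 0.001, -0.005], "delta_rot": [0, 0, 0], "fingers": 255},
    {"linear": [0.044, 0.001, -0.007], "delta_rot": [0, 0, 0], "fingers": 255},
    {"linear": [0.05, 0.001, -0.009], "delta_rot": [0, 0, 0], "fingers": 255},
    {"linear": [0.055, 0.001, -0.01], "delta_rot": [0, 0, 0], "fingers": 255},
  ],
)

```text
time: 19.2
tool_pos: [0.5892, -0.0258, 0.2019]
tool_rot: [-0.0, 0.792, 0.61, -0.0]
contact_force: [0.1, -1.0, -0.0]
gripper_width: 0.002
```

```bash
cat > look2.py <<'E'
from h import *
import sys
k=sys.argv[1]
go()
a=eyes.grab_frame('side')[100:250,200:350,::-1]; b=eyes.grab_frame('wrist')[:,:,::-1]
cv2.imwrite(f'pics/p{k}.png',np.hstack([cv2.resize(a,(400,400),interpolation=2),cv2.resize(b,(400,300)) if 0 else cv2.resize(b[40:400,100:460],(400,400))]))
E
python3 look2.py 15
```

```text
t 19.2 TCP stand [  0.6  95.4 201.9] yaw -14.78 tilt 0.01
F world [ 0.14 -1.05 -0.01] F stand [ 0.4  -0.98 -0.01]
```

View pics/p15.png

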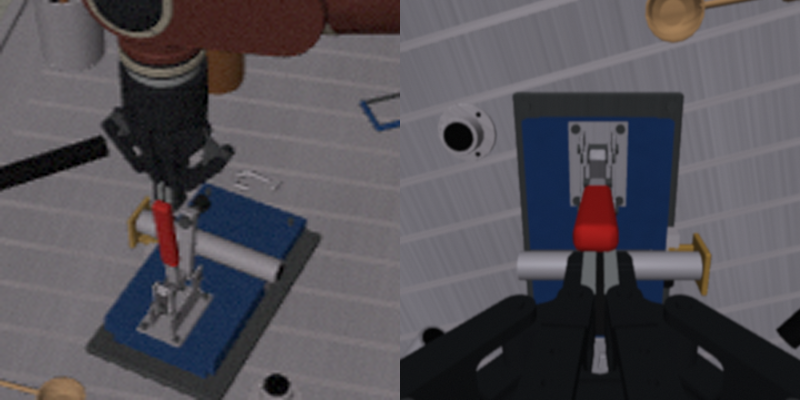

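Emit:
apply_moves(
  commands=[
    {"linear": [0.006, 0, 0], "delta_rot": [0, 0, 0], "fingers": 255},
    {"linear": [0.013, 0, 0], "delta_rot": [0, 0, 0], "fingers": 255},
    {"linear": [0.02, 0, 0], "delta_rot": [0, 0, 0], "fingers": 255},
    {"linear": [0.027, 0, 0.001], "delta_rot": [0, 0, 0], "fingers": 255},
    {"linear": [0.033, 0, 0.002], "delta_rot": [0, 0, 0], "fingers": 255},
    {"linear": [0.039, 0, 0.004], "delta_rot": [0, 0, 0], "fingers": 255},
    {"linear": [0.044, 0, 0.006], "delta_rot": [0, 0, 0], "fingers": 255},
    {"linear": [0.047, 0, 0.008], "delta_rot": [0, 0, 0], "fingers": 255},
  ],
)

```text
time: 20.1
tool_pos: [0.6013, 0.0196, 0.1937]
tool_rot: [-0.0, 0.792, 0.61, 0.0]
contact_force: [-0.2, -1.3, 1.4]
gripper_width: -0.002
```

```bash
python3 look2.py 16
```

```text
t 20.1 TCP stand [  0.7 142.4 193.7] yaw -14.78 tilt 0.02
F world [-0.23 -1.32  1.4 ] F stand [ 0.12 -1.34  1.4 ]
```

View pics/p16.png

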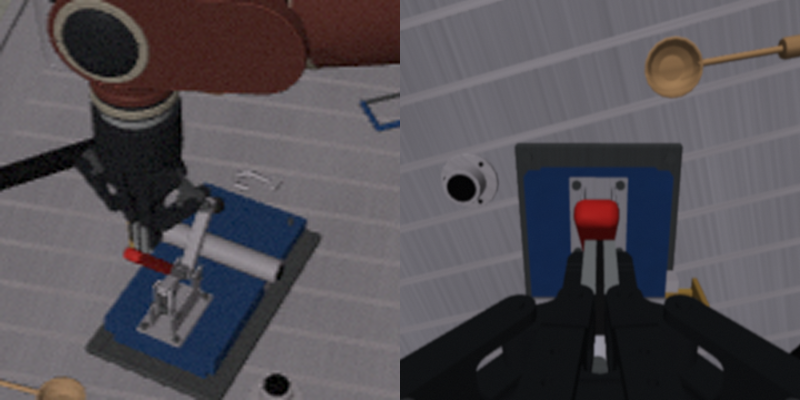

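Emit:
apply_moves(
  commands=[
    {"linear": [0.003, 0, 0.002], "delta_rot": [0, 0, 0], "fingers": 255},
    {"linear": [0.006, 0, 0.004], "delta_rot": [0, 0, 0], "fingers": 255},
    {"linear": [0.009, 0, 0.007], "delta_rot": [0, 0, 0], "fingers": 255},
    {"linear": [0.012, 0, 0.011], "delta_rot": [0, 0, 0], "fingers": 255},
    {"linear": [0.015, 0, 0.016], "delta_rot": [0, 0, 0], "fingers": 255},
    {"linear": [0.018, 0, 0.021], "delta_rot": [0, 0, 0], "fingers": 255},
    {"linear": [0.02, 0, 0.026], "delta_rot": [0, 0, 0], "fingers": 255},
    {"linear": [0.022, 0, 0.03], "delta_rot": [0, 0, 0], "fingers": 255},
  ],
)

```text
time: 21.0
tool_pos: [0.6065, 0.0403, 0.1627]
tool_rot: [-0.0, 0.792, 0.61, -0.0]
contact_force: [-0.7, -2.1, 1.0]
gripper_width: 0.002
```

```bash
python3 look2.py 17
```

```text
t 21.0 TCP stand [  0.3 163.8 162.7] yaw -14.8 tilt 0.06
F world [-0.7  -2.14  1.  ] F stand [-0.12 -2.25  1.  ]
```

View pics/p17.png

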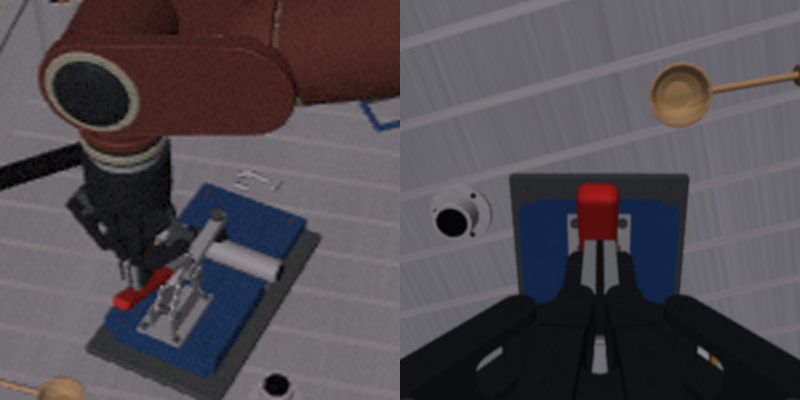

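Emit:
apply_moves(
  commands=[
    {"linear": [0.001, 0, 0.002], "delta_rot": [0, 0, 0], "fingers": 255},
    {"linear": [0.002, 0, 0.005], "delta_rot": [0, 0, 0], "fingers": 255},
    {"linear": [0.003, 0, 0.008], "delta_rot": [0, 0, 0], "fingers": 255},
    {"linear": [0.004, 0, 0.011], "delta_rot": [0, 0, 0], "fingers": 255},
    {"linear": [0.005, 0, 0.014], "delta_rot": [0, 0, 0], "fingers": 255},
    {"linear": [0.006, 0, 0.017], "delta_rot": [0, 0, 0], "fingers": 255},
    {"linear": [0.007, 0, 0.02], "delta_rot": [0, 0, 0], "fingers": 255},
    {"linear": [0.007, 0, 0.021], "delta_rot": [0, 0, 0], "fingers": 255},
  ],
)

```text
time: 21.9
tool_pos: [0.6086, 0.0474, 0.1426]
tool_rot: [-0.0, 0.792, 0.61, 0.0]
contact_force: [-0.0, 0.4, 3.3]
gripper_width: 0.004
```

```bash
python3 look2.py 18
```

```text
t 21.9 TCP stand [  0.6 171.2 142.6] yaw -14.8 tilt 0.04
F world [-0.04  0.41  3.32] F stand [-0.14  0.39  3.32]
```

View pics/p18.png

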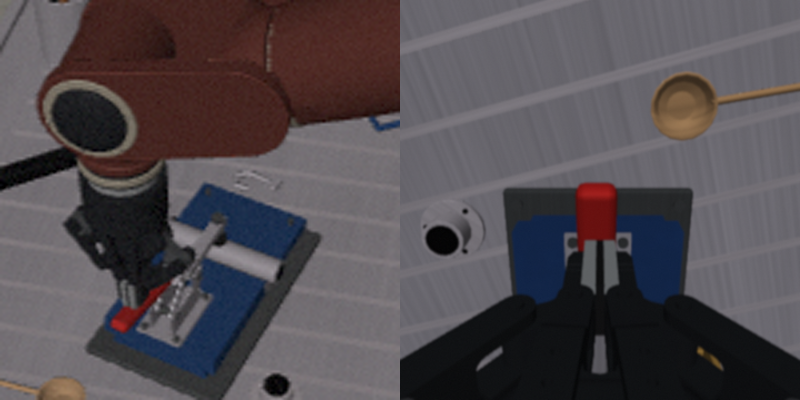

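Emit:
apply_moves(
  commands=[
    {"linear": [0.001, 0, 0.001], "delta_rot": [0, 0, 0], "fingers": 255},
    {"linear": [0.002, 0, 0.002], "delta_rot": [0, 0, 0], "fingers": 255},
    {"linear": [0.003, 0, 0.003], "delta_rot": [0, 0, 0], "fingers": 255},
    {"linear": [0.004, 0, 0.004], "delta_rot": [0, 0, 0], "fingers": 255},
    {"linear": [0.005, 0, 0.005], "delta_rot": [0, 0, 0], "fingers": 255},
    {"linear": [0.006, 0, 0.006], "delta_rot": [0, 0, 0], "fingers": 255},
    {"linear": [0.006, 0, 0.007], "delta_rot": [0, 0, 0], "fingers": 255},
    {"linear": [0.006, 0, 0.008], "delta_rot": [0, 0, 0], "fingers": 255},
  ],
)

```text
time: 22.8
tool_pos: [0.6101, 0.0534, 0.1347]
tool_rot: [-0.0, 0.792, 0.61, 0.0]
contact_force: [-0.7, 0.3, 1.3]
gripper_width: 0.006
```

Emit:
apply_moves(
  commands=[
    {"linear": [0, 0, 0.001], "delta_rot": [0, 0, 0], "fingers": 255},
    {"linear": [0, 0, 0.002], "delta_rot": [0, 0, 0], "fingers": 255},
    {"linear": [0, 0, 0.003], "delta_rot": [0, 0, 0], "fingers": 255},
    {"linear": [0, 0, 0.0035], "delta_rot": [0, 0, 0], "fingers": 255},
    {"linear": [0, 0, 0.004], "delta_rot": [0, 0, 0], "fingers": 255},
    {"linear": [0, 0, 0.004], "delta_rot": [0, 0, 0], "fingers": 255},
    {"linear": [0, 0, 0.004], "delta_rot": [0, 0, 0], "fingers": 255},
    {"linear": [0, 0, 0.004], "delta_rot": [0, 0, 0], "fingers": 255},
  ],
)

```text
time: 23.6
tool_pos: [0.61, 0.0528, 0.1307]
tool_rot: [-0.0, 0.792, 0.61, -0.0]
contact_force: [-0.4, -0.1, -0.7]
gripper_width: 0.002
```

```bash
python3 look2.py 19; python3 -c "
from h import *
cv2.imwrite('pics/sd19.png',cv2.resize(eyes.grab_frame('side')[130:250,220:340,::-1],None,fx=5,fy=5,interpolation=2))
print(proj(cam('side'),S2W(POSE,[[0,.187,.121],[0,.207,.121],[0,.182,.15]])))"
```

```text
t 23.6 TCP stand [  0.5 176.7 130.7] yaw -14.8 tilt 0.02
F world [-0.43 -0.06 -0.73] F stand [-0.4  -0.17 -0.73]
[[246.59003415 222.55633642]
 [242.63764014 228.09324034]
 [246.85083048 214.03900599]]
```

View pics/sd19.png

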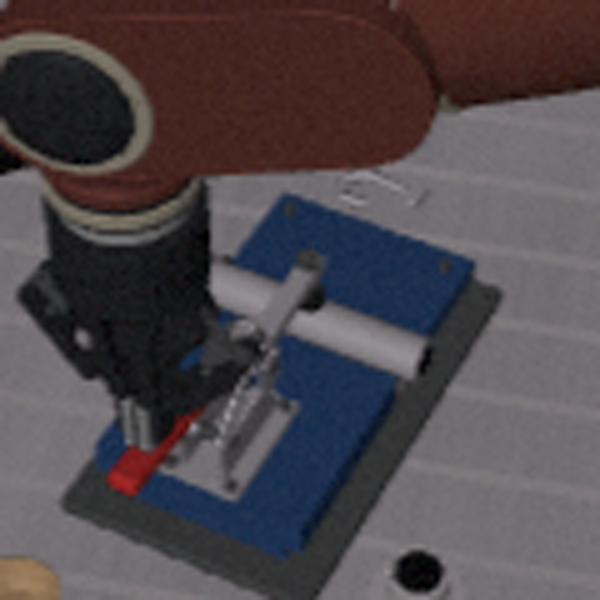

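View pics/p19.png

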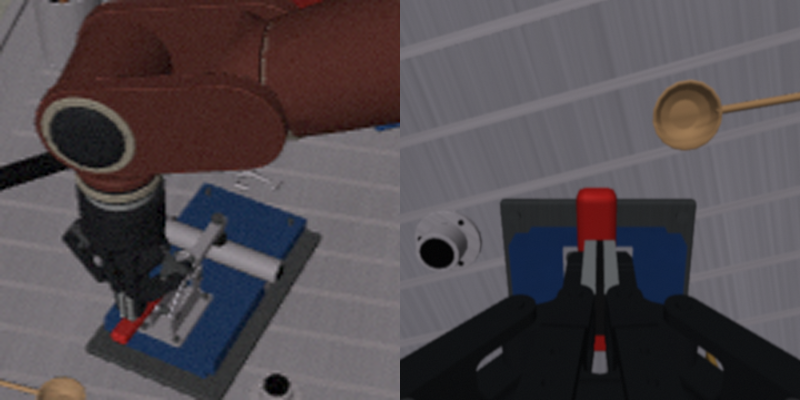

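Emit:
apply_moves(
  commands=[
    {"linear": [0, 0, 0.0003], "delta_rot": [0, 0, 0], "fingers": 255},
    {"linear": [0, 0, 0.0006], "delta_rot": [0, 0, 0], "fingers": 255},
    {"linear": [0, 0, 0.0009], "delta_rot": [0, 0, 0], "fingers": 255},
    {"linear": [0, 0, 0.0012], "delta_rot": [0, 0, 0], "fingers": 255},
    {"linear": [0, 0, 0.0015], "delta_rot": [0, 0, 0], "fingers": 255},
    {"linear": [0, 0, 0.0015], "delta_rot": [0, 0, 0], "fingers": 255},
    {"linear": [0, 0, 0.0015], "delta_rot": [0, 0, 0], "fingers": 255},
    {"linear": [0, 0, 0.0015], "delta_rot": [0, 0, 0], "fingers": 255},
  ],
)

```text
time: 24.55
tool_pos: [0.61, 0.0529, 0.1293]
tool_rot: [-0.0, 0.792, 0.61, -0.0]
contact_force: [-1.0, 0.4, 0.2]
gripper_width: -0.002
```

Emit:
apply_moves(
  commands=[
    {"linear": [0, 0, 0.0003], "delta_rot": [0, 0, 0], "fingers": 255},
    {"linear": [0, 0, 0.0006], "delta_rot": [0, 0, 0], "fingers": 255},
    {"linear": [0, 0, 0.0009], "delta_rot": [0, 0, 0], "fingers": 255},
    {"linear": [0, 0, 0.0012], "delta_rot": [0, 0, 0], "fingers": 255},
    {"linear": [0, 0, 0.0015], "delta_rot": [0, 0, 0], "fingers": 255},
    {"linear": [0, 0, 0.0015], "delta_rot": [0, 0, 0], "fingers": 255},
    {"linear": [0, 0, 0.0015], "delta_rot": [0, 0, 0], "fingers": 255},
    {"linear": [0, 0, 0.0015], "delta_rot": [0, 0, 0], "fingers": 255},
  ],
)

```text
time: 25.35
tool_pos: [0.6101, 0.0529, 0.1278]
tool_rot: [-0.0, 0.792, 0.61, -0.0]
contact_force: [-0.6, 0.9, 0.2]
gripper_width: 0.0
```

Emit:
apply_moves(
  commands=[
    {"linear": [0, 0, -0.03], "delta_rot": [0, 0, 0], "fingers": 255},
    {"linear": [0, 0, -0.07], "delta_rot": [0, 0, 0], "fingers": 255},
    {"linear": [0, 0, -0.12], "delta_rot": [0, 0, 0], "fingers": 255},
    {"linear": [-0.03, -0.04, -0.16], "delta_rot": [0, 0, 0], "fingers": 255},
    {"linear": [-0.06, -0.08, -0.18], "delta_rot": [0, 0, 0], "fingers": 255},
    {"linear": [-0.1, -0.12, -0.18], "delta_rot": [0, 0, 0], "fingers": 255},
    {"linear": [-0.12, -0.15, -0.18], "delta_rot": [0, 0, 0], "fingers": 255},
    {"linear": [-0.12, -0.15, -0.18], "delta_rot": [0, 0, 0], "fingers": 255},
  ],
)

```text
time: 26.15
tool_pos: [0.4315, -0.0258, 0.3086]
tool_rot: [0.001, 0.793, 0.609, 0.0]
contact_force: [0.7, 1.1, 0.0]
gripper_width: 0.0
```

```bash
python3 look.py 20
python3 - <<'E'
from h import *
s=eyes.grab_frame('side')[:,:,::-1]; cv2.imwrite('pics/sd20.png',s)
a=cv2.resize(s[140:260,220:340],(400,400),interpolation=2); b=cv2.resize(cv2.imread('pics/sc20.png')[205:295,215:305],(400,400),interpolation=2)
cv2.imwrite('pics/f20.png',np.hstack([a,b]))
x=cv2.imread('pics/sc13.png')[255:290,255:290];y=cv2.imread('pics/sc20.png')[255:290,255:290]
cv2.imwrite('pics/g20.png',np.hstack([cv2.resize(q,(400,400),interpolation=2) for q in (x,y)]))
P=S2W(POSE,[[0,.207,.121],[0,.187,.121],[0,0,.0635]])
print('side',(proj(cam('side'),P)-[220,140])*400/120); print('scene',(proj(cam('scene'),P)-[215,205])*400/90+[400,0])
E
```

```text
t 26.15 TCP stand [-151.8   55.   308.6] yaw -14.93 tilt 0.13
F world [0.68 1.09 0.01] F stand [0.37 1.23 0.01]
side [[ 75.45880046 293.64413448]
 [ 88.63344715 275.18778807]
 [200.49024991 165.24578045]]
scene [[879.37712626  38.38808144]
 [853.31844761  47.24975662]
 [599.83584565 185.93995157]]
```

View pics/f20.png

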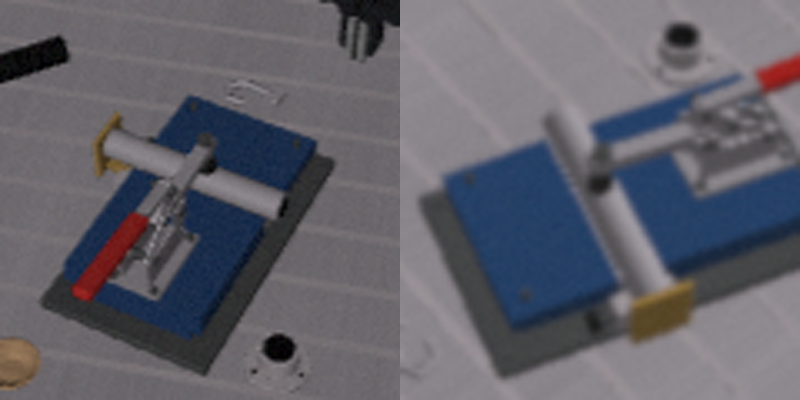

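View pics/g20.png

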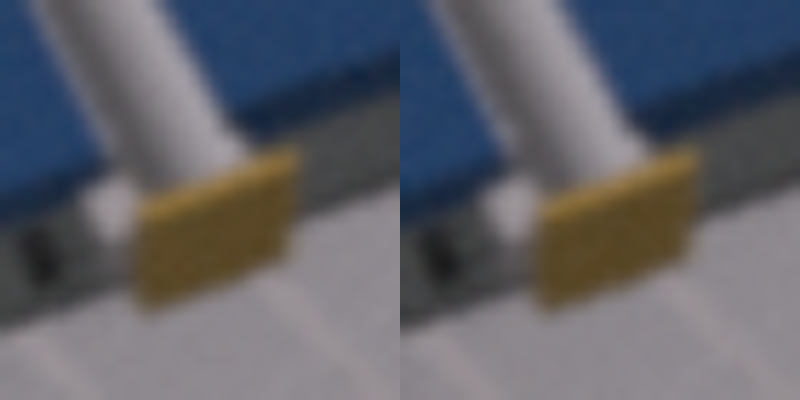

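View pics/w20.png

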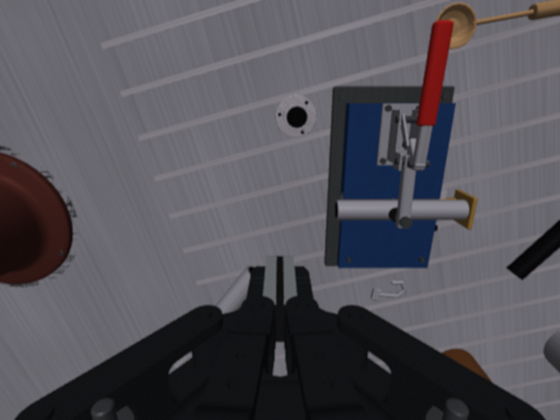

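View pics/sc20.png

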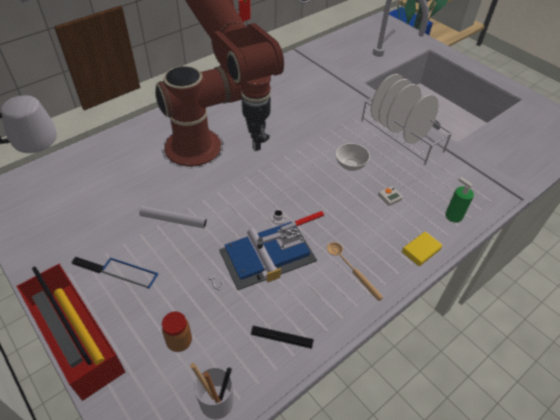

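Run:
```python
from h import *
a=cv2.imread('pics/sc20.png')[205:235,290:330]; b=cv2.imread('pics/sd20.png')[200:236,235:275]
cv2.imwrite('pics/h20.png',np.hstack([cv2.resize(a,(400,300),interpolation=2),cv2.resize(b,(333,300),interpolation=2)]))
for z in (.121,.128,.135):
  P=S2W(POSE,[[0,.207,z],[0,.187,z]]); print(z,((proj(cam('scene'),P)-[290,205])*10).round(), ((proj(cam('side'),P)-[235,200])*8.33+[400,0]).round())
```

```text
0.121 [[329.  86.]
 [270. 106.]] [[464. 234.]
 [497. 188.]]
0.128 [[331.  71.]
 [272.  91.]] [[462. 220.]
 [495. 174.]]
0.135 [[333.  56.]
 [274.  76.]] [[460. 206.]
 [494. 159.]]
```

View pics/h20.png

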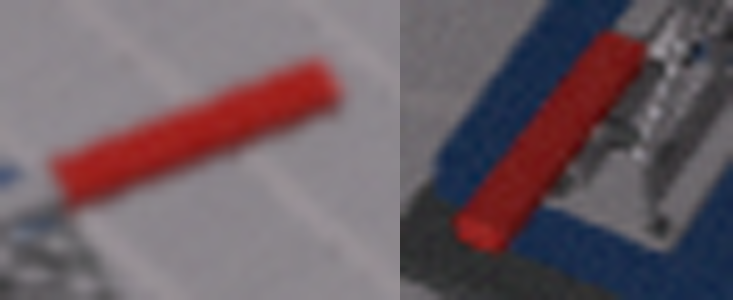

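```bash
python3 -c "
from plant import job_done
print(job_done())"
```

```text
the job is handed in; nothing more can be done
None
```

The tube is seated in the vee, butted against the stop and clamped, and I handed the job in at about 26 s of the 70 s allowed.

- **Rolling in:** I rolled the grey tube off the shelf with closed fingertips, over the lip and into the vee. Then I took the hand away so it could centre itself.
- **Butting:** I pushed it along the vee in small steps. At the stop, resistance rose from about 1.6 N to 4–5 N and the tool stopped advancing. That puts the stop face about 95 mm from the vice's origin, matching the camera measurement of about 95.5 mm.
- **Clamping:** I swung the red handle over until it dropped away from the fingers and stayed there, which I took as the clamp snapping past centre. The highest force I read was about 3.3 N.

**Last checks:**
- The end of the handle sits at about z 121–123 mm, which matches the locked position, and the pad is on the tube.
- The stop and the tube's end look the same before and after clamping.
- In the last scene picture the bystanders look undisturbed, and the arm is clear of everything.

**Limits of these checks:**
- Forces were only read at the end of each move, so I never saw the 5–8 N peak expected just before the clamp snaps over.
- I did not press the locked handle again to feel its hard stop.
- The side camera's calibration was about 2 pixels off, so I checked the handle against the scene camera too.

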